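# File a sawn fossil slab on end in the slab rack

### The job

The sawn stone slab lying slanted on the wooden lath belongs in the rack: stand it up on its short end in front of the row of slabs there, square to them, setting it down gently (not dropping it) so that it stands by itself. Then swing the wooden keeper bar in against it and press it home until the whole row is packed tight against the end plate, the slabs pressed together without gaps and all still upright. Leave the other things alone.

Things in the scene. Friction and masses are not known exactly. Their poses are not given: they have to be found in the camera images.
- slab_mid (a point): Centre of the loose flat stone slab to file: 130 mm long (x), 60 wide (y), 24 thick (z), 0.35 to 0.65 kg, grey-brown, fossils on the +z face. At first its -x end is on the table and the lath props its +x end up by 15 degrees, +z face up; the middle is free at both long sides, its underside there 16 mm above the table. Either end may be up and either broad face may face the row.
- lath: Fixed wooden lath, 30 x 120 x 25 mm high, lying across under the raised end of the slab; origin at the centre of its underside. Its top edge nearer the slab's middle carries the slab, 34 mm from the slab's centre.
- rack: Fixed wooden slab rack. Origin on the table, midway along the front line of the packed row; x level, towards the upright end plate, z up. End plate: inner face at x = 70 mm, 150 wide, top 112 above the table. Bed: x -35 to 115, y -113 to 113 mm. Slabs are filed face to face along x, centred on y = 0; the three together are 70 mm thick, so the packed row's front face is at x = 0.
- slab_next: Loose stone slab already standing in the rack, front of the row: 26 mm (x) by 52 mm (y) by 124 mm high, about 0.42 kg; origin at the centre of its foot; x along the row. Its front face is 13 mm to the -x side of its origin. It stands freely, with gaps of up to 2 mm in the row, and can be tipped over.
- slab_rear: Loose stone slab already standing in the rack next to the end plate: 20 mm (x) by 50 mm (y) by 116 mm high, about 0.3 kg; origin at the centre of its foot. It stands freely.
- keeper (a joint): Keeper bar: wood, 22 high, 12 thick, 200 from pivot to free end, mid-height 51 above the table mm. At 0 rad it is parallel to the row with its inner face at rack x = 0; grows as the free end swings out to rack -x, to 1.3; goes to -0.12 if nothing is behind it. A stiff pivot (0.3 N m) holds it where left, pressed on the row too. Close it by pushing its outer side near the free end.
- keeper_knob (a point): Middle of the round finger knob (16 mm across, 24 mm tall, 62 to 86 mm above the table) standing on the bar 186 mm from the pivot, near the free end. The bar ends 14 mm beyond it. Its y axis points along the bar to the pivot, x square to the bar on its inner side. A push of 15 to 20 N here packs the row.
- keeper_pivot (a point): Pivot axis of the keeper bar, at mid-height of the bar, at x = -6, y = 90 mm of the rack.
- tray: Bystander: loose green plastic tray with one divider, 140 x 120 x 45 mm; origin at the centre of its underside.
- nodule: Bystander: loose rounded stone with a coiled fossil, about 94 mm across and 53 mm high; origin at the centre of its underside.
- brush: Bystander: loose dusting brush, 190 mm long, lying on the table.
- lining: Fixed sheet of cork, 108 x 140 x 4 mm, on the rack's bed: the slabs stand on it. Origin at the centre of its underside, which is 12 mm above the table (top face 16 mm above the table), at rack x = 17, y = 0 mm.
Mind the look-alikes: they are no part of the job. Leave any pink or red look-alike of the part that bears slab_mid alone.

How it is judged:
On the way:
1. the slab stands by itself on its short end in front of the row, square to it, let go (angle between the x axis of slab_mid and the z axis of rack, either way round below 0.08 rad and angle between the z axis of slab_mid and the x axis of rack, either way round below 0.15 rad and z of slab_mid in the frame of rack between 0.076 and 0.086 m and x of slab_mid in the frame of rack between -0.022 and 0.022 m and y of slab_mid in the frame of rack between -0.03 and 0.03 m and contact force between slab and the fingers below 0.1 N), for 0.3 s.
At the end, for the whole second after the job is handed in: The slab rests upright on a short end on the lining (within 5 degrees, square within 7, within 30 mm of the row's middle), the other two are upright within 5 degrees, the keeper bar is closed on it (under 0.035 rad) and the row is tight: neighbouring slabs press on each other (over 0.02 N) (angle between the x axis of slab_mid and the z axis of rack, either way round below 0.09 rad and angle between the z axis of slab_mid and the x axis of rack, either way round below 0.12 rad and z of slab_mid in the frame of rack between 0.076 and 0.086 m and x of slab_mid in the frame of rack between 0.004 and 0.02 m and y of slab_mid in the frame of rack between -0.03 and 0.03 m and value of joint keeper between -0.05 and 0.035 rad and angle between the z axis of each of slab_next, slab_rear and the z axis of rack, either way round below 0.09 rad and linear speed of slab below 0.02 m/s and contact force between slab and slab_next above 0.02 N and contact force between slab_next and slab_rear above 0.02 N); the robot touches nothing.
It fails at once if a slab already in the rack is knocked over (angle between the z axis of any of slab_next, slab_rear and the z axis of rack, either way round above 0.3 rad).
It fails at once if the slab is dropped: let go, it falls faster than 0.3 m/s (from more than about 5 mm) (contact force between slab and the fingers below 0.05 N and linear speed of slab above 0.3 m/s).
It fails at once if the slab is banged down on the lining (over 40 N) (contact force between slab and lining above 40 N).
It fails at once if the tray, the fossil stone or the brush is pushed away (over 30 mm) (distance of any of tray, nodule, brush from where it was at the start of the episode above 0.03 m).
It also fails if it takes over 72 s, if anything falls off the work surface, if the arm or the gripper's body presses on something with over 40 N, if the wrist force passes 120 N, or if a joint passes its speed limit or range.

### The arm

A 6-joint arm with a two-finger parallel gripper is mounted at the origin on the work surface. World frame = base frame: x ahead of the robot, y to its left, z up, the work surface at z = 0. Lengths are in m, angles in rad, forces in N, time in s.
With the tool pointing down it reaches from about 0.35 to 0.975 m from the base axis. Payload 4.9 kg.
Tool frame: the origin (TCP) lies midway between the tips of the shut fingers; the grasp point (between the pads) lies 19 mm behind it; z points along the fingers, y is the direction in which the jaws open and shut (so a half turn about z gives the same grasp; the last joint's range is limited). The gripper opens to 85 mm and grips with 20 to 120 N. Pads are 22 mm wide; open, the fingers measure 114 mm over their backs; the gripper's body (76 mm by 85 mm) begins 54 mm behind the grasp point. The pads swing forward as they close: fully open they stand 13 mm farther back than shut.
Start: joints at [-1.318, 0.053, 1.613, -0, 1.476, -0.119], TCP at [0.227, -0.582, 0.231] pointing down, gripper open.
Joint ranges: [-3.01, 3.01], [-1.01, 2.22], [0.06, 2.58], [-1.02, 4.17], [0.09, 2.62], [-3.14, 3.14]. Speed limits (rad/s): [2.57, 2.57, 3.14, 3.14, 3.14, 3.14].

### API

Orientations are given as a rotation vector (axis times angle).
In Python, from station import ctrl gives the robot as it stands.
- The arm moves only by the tool apply_moves, never from a script. Its argument "rows" is a list of rows, each a list of 6 numbers: the shift along the tool's x, y, z in cm, then the turn, a rotation vector about the tool's x, y, z in units of 5 degrees (1.0 is 5 degrees). In form: [[x, y, z, rx, ry, rz], ...]. A call has 1 to 20 rows; each row is the pose to reach, as a shift and turn from the pose measured when the call began, along the tool's axes at that moment; what a row does not reach only later rows make up. A row lasts 1/10 s, in which the tool goes at most 50 mm and 8.59 degrees, less where a joint would pass 70% of its speed; a pose out of reach is approached as far as the arm can. A call with a gripper value outside its range is refused whole. "grip" is the closure, from 0 (fully open) to 1 (shut), set as the call begins (left out, the last holds). The fingers move at their own pace and stop on an object; "squeeze" is the grip in N (left out, the last holds). Time passes only in rows, so rows that repeat a pose let the fingers close. It gives the time, the measured TCP pose, the force and the opening at its end, in the units of the state.
- ctrl.get_obs(): the state, without advancing time (a new reading comes with each control period).
- ctrl.get_image(name): name is "side" or "top" or "wrist"; returns a dict with "color" (420x560x3 uint8, blue, green, red), "mtx" (3x3 intrinsics, pixels), "D" ([k1, k2, p1, p2, k3] as OpenCV has them; the pictures are not rectified), "rvec" (rotation vector, rad) and "tvec" (3), from world to camera coordinates, as OpenCV has them. Camera axes: x right, y down, z forward; pixel columns grow to the right and rows downward; lengths in m; the calibration is good to about 2 mm. A picture is of the moment at which its call begins. There is no depth.
- ctrl.finish_job(): hands the job in, once; it reports no verdict.
The state is a dict: "t": time; "q": joint angles; "dq": joint speeds; "effort": joint torques, N m; "tool_pos": TCP position; "tool_rot": TCP orientation; "contact_force": force on the tool from outside, world axes, zero at the start; "wrist_torque": the same for the moment, N m; "opening": finger opening in m.
Only numpy, scipy, OpenCV 4.12 (cv2) and the standard library are available. Lean on these libraries where they do the work, as an engineer would, in place of code of your own. Each camera call takes 0.05 s, during which the arm holds its last target.

## Working session

There is one attempt and no reset: what is moved stays moved. The work goes in short steps, Python scripts to look and compute and a tool call to move; the robot and the scene stay as the last step left them, time stands still between calls to the robot, and variables do not carry over. Pictures are saved under pics/ and viewed, and the job is handed in when it is done.

Besides the shell and the picture viewer there is one more tool, called after ">>>" as a command line: name --pt "numbers of a row" for each row, then --argument value for the rest. apply_moves: Moves the arm, as the interface text tells. Its arguments: {"type":"object","properties":{"rows":{"type":"array","items":{"type":"array","items":{"type":"number"}}},"grip":{"type":"number"},"squeeze":{"type":"number"}},"required":["rows"]}

```bash
mkdir -p pics; ls; cat > h.py <<'E'
import sys; sys.path.insert(0,'.')
import numpy as np, cv2, pickle
from station import ctrl
def snap(n,tag):
    im=ctrl.get_image(n); cv2.imwrite(f'pics/{tag}.png',im['color']); pickle.dump(im,open(f'pics/{tag}.pkl','wb')); return im
def load(tag): return pickle.load(open(f'pics/{tag}.pkl','rb'))
def ray(im,uv):
    p=cv2.undistortPoints(np.array([[uv]],float),np.array(im['mtx']),np.array(im['D']))[0,0]
    R=cv2.Rodrigues(np.array(im['rvec'],float))[0]; t=np.array(im['tvec'],float).ravel()
    d=R.T@np.array([p[0],p[1],1]); return -R.T@t, d/np.linalg.norm(d)
def atz(im,uv,z):
    c,d=ray(im,uv); return c+d*(z-c[2])/d[2]
def tri(l):
    A=np.zeros((3,3));b=np.zeros(3)
    for im,uv in l:
        c,d=ray(im,uv);P=np.eye(3)-np.outer(d,d);A+=P;b+=P@c
    x=np.linalg.solve(A,b)
    return x,[np.linalg.norm((np.eye(3)-np.outer(ray(i,u)[1],ray(i,u)[1]))@(x-ray(i,u)[0])) for i,u in l]
def proj(im,X):
    return cv2.projectPoints(np.array(X,float).reshape(-1,1,3),np.array(im['rvec'],float),np.array(im['tvec'],float),np.array(im['mtx']),np.array(im['D']))[0][:,0]
def crop(tag,x0,y0,x1,y1,s,out):
    c=cv2.imread(f'pics/{tag}.png')[y0:y1,x0:x1]; cv2.imwrite(f'pics/{out}.png',cv2.resize(c,None,fx=s,fy=s,interpolation=cv2.INTER_CUBIC))
E
python3 - <<'E'
from h import *
for n in ('side','top','wrist'):
    im=snap(n,n+'0'); print(n,ray(im,(280,210)))
print(ctrl.get_obs())
E
```

```text
pics
side (array([0.3365014 , 0.64277731, 0.83793289]), array([ 0.18055078, -0.60917385, -0.77221023]))
top (array([0.39872329, 0.03530978, 1.17290086]), array([ 0.10984189, -0.03342197, -0.993387  ]))
wrist (array([ 0.29396264, -0.55643856,  0.37286804]), array([-0.27255853, -0.08854203, -0.95805645]))
{'t': 0.15, 'q': array([-1.31802106e+00,  5.32161363e-02,  1.61397426e+00, -2.43993749e-05,
        1.47600415e+00, -1.19010416e-01]), 'dq': array([-1.36104038e-03,  1.73035876e-04, -4.17215486e-03,  2.79719222e-05,
        1.96944807e-03, -1.12252623e-03]), 'effort': array([-1.91540785e-04, -3.94243276e+01, -3.70721233e+01, -2.43514532e-04,
        4.64674682e-03,  1.60599205e-05]), 'tool_pos': array([ 0.22691529, -0.58183061,  0.23034126]), 'tool_rot': array([-3.08589825e+00, -5.80350419e-01,  2.06128646e-04]), 'contact_force': array([-0.05602672,  0.43648174,  0.04173585]), 'wrist_torque': array([0.00040568, 0.05671543, 0.00749986]), 'opening': 0.08544734514802707}
```

View pics/side0.png

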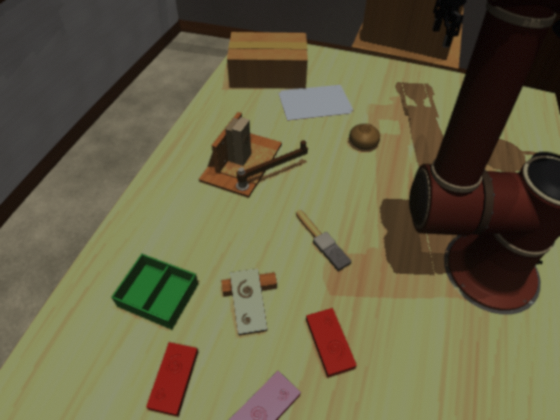

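View pics/top0.png

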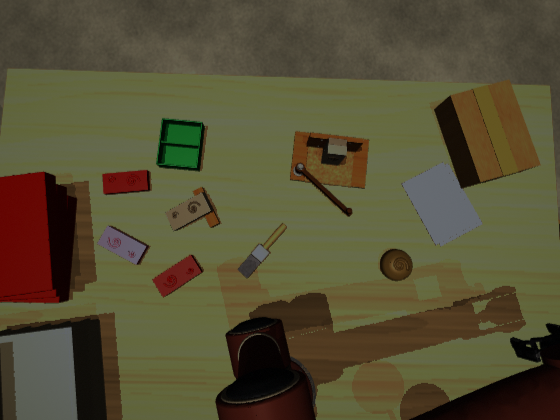

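View pics/wrist0.png

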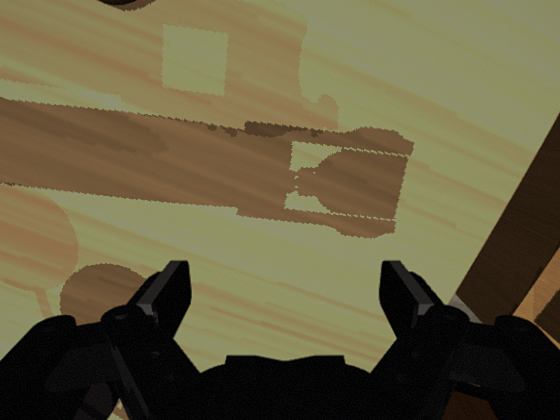

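Four flat slabs can be seen in the top view: red ones at (126,182) and (178,275), a pink one at (122,244), and a grey-brown one at (188,211). Only the grey-brown one lies on a wooden lath, at (206,207), so it fits slab_mid. I'll confirm that in enlarged crops.

```bash
python3 - <<'E'
from h import *
crop('top0',150,170,240,240,8,'c_top_slab')
crop('side0',210,255,290,345,6.5,'c_side_slab')
crop('top0',280,120,380,225,5.6,'c_top_rack')
crop('side0',190,105,320,205,6,'c_side_rack')
E
```

```text
(no output)
```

View pics/c_top_slab.png

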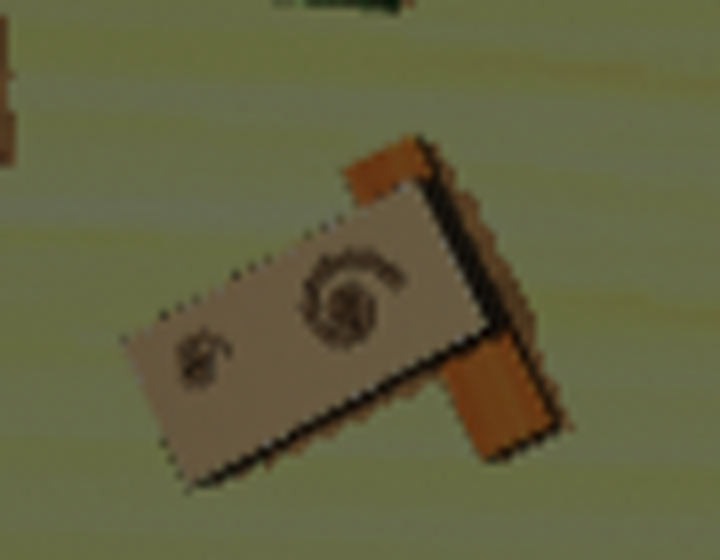

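View pics/c_side_slab.png

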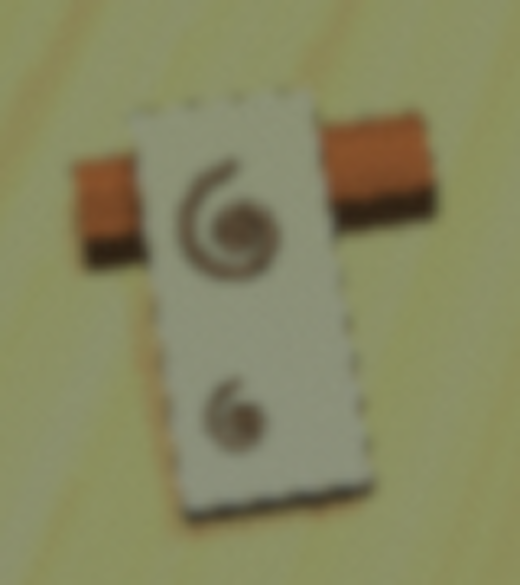

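View pics/c_top_rack.png

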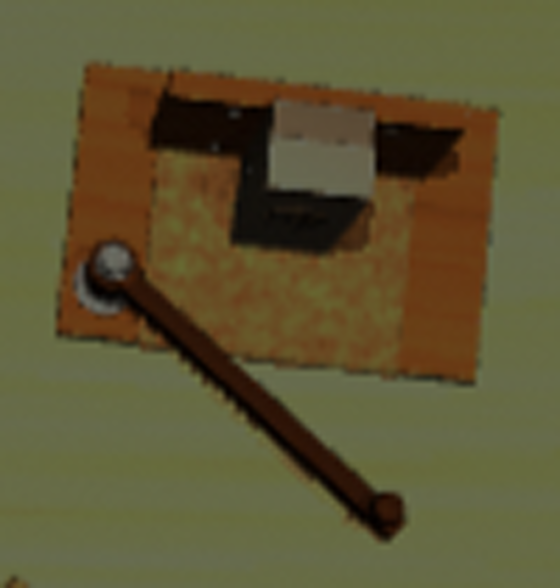

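View pics/c_side_rack.png

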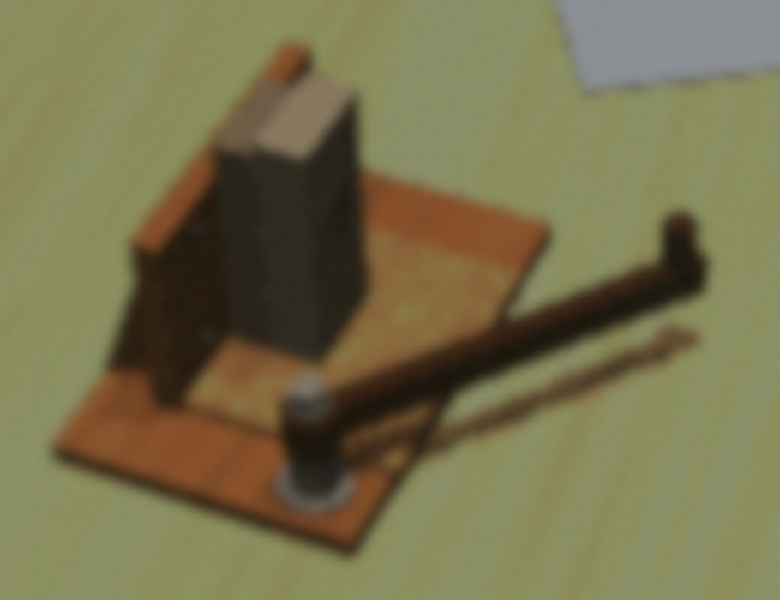

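The crops confirm it: the fossil-marked grey-brown slab lies on the orange-brown lath at (206,207), and its raised end faces the lower right, towards -y. Next I'll fit the poses.

```bash
cat > fit.py <<'E'
from h import *
from scipy.optimize import least_squares
T=load('top0');S=load('side0')
def px(x0,y0,s,p): return [x0+(p[0]+.5)/s-.5,y0+(p[1]+.5)/s-.5]
def slabpts(p,loc,tilt=15):
    x,y,a=p; a0=np.radians(tilt)
    # x axis raised end up
    c=np.cos(a);s=np.sin(a)
    X=np.array([c*np.cos(a0),s*np.cos(a0),np.sin(a0)]);Y=np.array([-s,c,0]);Z=np.cross(X,Y)
    ctr=np.array([x,y,.065*np.sin(a0)+.012*np.cos(a0)])
    return [ctr+X*l[0]+Y*l[1]+Z*l[2] for l in loc]
def rackpts(p,loc):
    x,y,a=p;c=np.cos(a);s=np.sin(a)
    return [np.array([x+c*l[0]-s*l[1],y+s*l[0]+c*l[1],l[2]]) for l in loc]
def fit(f,obs,x0):
    def r(p): return np.concatenate([(proj(im,f(p,[l]))[0]-uv) for im,l,uv in obs])
    o=least_squares(r,x0,loss='soft_l1'); print(o.x,'deg',np.degrees(o.x[2]));print(np.round(o.fun.reshape(-1,2),1).tolist()); return o.x
if __name__=='__main__':
    a=lambda p:px(150,170,8,p); b=lambda p:px(210,255,6.5,p)
    h=.065;w=.03;z=.012
    # raised end is to image right(-y). left-of-X side = +Y
    obs=[(T,(-h,-w,z),a((122,342))),(T,(h,-w,z),a((415,182))),(T,(h,w,z),a((487,325))),(T,(-h,w,z),a((190,487))),
         (S,(-h,w,z),b((370,487))),(S,(-h,-w,z),b((182,508))),(S,(h,-w,z),b((135,115))),(S,(h,w,z),b((315,92)))]
    g=atz(T,a((305,335)),.04);print(g)
    for flip in (0,1):
        o=[(i,(l[0],l[1]*(-1 if flip else 1),l[2]),u) for i,l,u in obs]
        fit(slabpts,o,[g[0],g[1],-1.2])
    a=lambda p:px(280,120,5.6,p); b=lambda p:px(190,105,6,p)
    obs=[(T,(.115,.113,.012),a((88,65))),(T,(.115,-.113,.012),a((498,108))),(T,(-.035,-.113,.012),a((473,383))),(T,(-.035,.113,.012),a((57,335))),
         (S,(-.035,.113,.012),b((348,542))),(S,(.115,.113,.012),b((57,447))),(S,(-.035,-.113,.012),b((548,225)))]
    g=atz(T,a((280,250)),.012)
    R=fit(rackpts,obs,[g[0],g[1],0])
    def inr(P):
        c,s=np.cos(R[2]),np.sin(R[2]);d=P-np.array([R[0],R[1],0]);return np.round([c*d[0]+s*d[1],-s*d[0]+c*d[1],d[2]],4)
    for n,u,zz in [('nFL',(268,188),.14),('nFR',(375,198),.14),('nBL',(272,135),.14),('nBR',(377,143),.14),('rBL',(275,98),.132),('rBR',(375,108),.132),('knob',(388,505),.086),('pivot',(115,260),.085)]:
        P=atz(T,a(u),zz);print(n,P,inr(P))
    P,e=tri([(T,a((388,505))),(S,b((682,213)))]);print('knobtri',P,e,inr(P))
    for n,u,zz in [('nFR',(357,100),.14),('nFL',(305,157),.14),('nBR',(315,75),.14),('nBL',(258,150),.14)]:
        P=atz(S,b(u),zz);print('side',n,inr(P))
E
python3 fit.py
```

```text
[0.51272484 0.26299086 0.04      ]
[ 0.51263779  0.26135818 -1.93767442] deg -111.0205664771936
[[-0.4, 0.6], [0.7, 36.4], [0.2, -1.0], [-0.4, -36.3], [-48.8, -12.9], [1.8, 1.1], [48.0, 10.8], [-1.5, -1.1]]
[ 0.51494941  0.26189666 -1.09881511] deg -62.95746826125695
[[-0.5, -0.6], [0.3, -0.6], [0.1, 0.3], [-0.6, -0.1], [0.6, -0.3], [0.1, 0.9], [-0.1, -0.2], [0.1, -0.5]]
[ 0.64626907 -0.14615193 -0.08700349] deg -4.9849330566967875
[[-0.4, -0.4], [0.1, 0.3], [0.4, -0.4], [-0.1, -0.4], [1.2, 0.5], [-0.9, -0.0], [0.8, -0.3]]
nFL [ 0.67020872 -0.12369338  0.14      ] [0.0219 0.0245 0.14  ]
nFR [ 0.66681265 -0.17531246  0.14      ] [ 0.023  -0.0273  0.14  ]
nBL [ 0.69642072 -0.12540881  0.14      ] [0.0482 0.025  0.14  ]
nBR [ 0.69398641 -0.17621106  0.14      ] [ 0.0501 -0.0258  0.14  ]
rBL [ 0.7172629  -0.12796771  0.132     ] [0.0691 0.0243 0.132 ]
rBR [ 0.71373819 -0.17682909  0.132     ] [ 0.0699 -0.0247  0.132 ]
knob [ 0.52468508 -0.19321043  0.086     ] [-0.117  -0.0574  0.086 ]
pivot [ 0.64526353 -0.055233    0.085     ] [-0.0089  0.0905  0.085 ]
knobtri [ 0.52372917 -0.19169823  0.0932628 ] [np.float64(0.00011475439655007031), np.float64(0.00011475439655017153)] [-0.1181 -0.056   0.0933]
side nFR [ 0.0199 -0.0188  0.14  ]
side nFL [0.0239 0.0241 0.14  ]
side nBR [ 0.044  -0.0272  0.14  ]
side nBL [0.0442 0.0277 0.14  ]
```

```bash
cat > mv.py <<'E'
from h import *
from scipy.spatial.transform import Rotation as Ro
RK=np.array([.6463,-.1462]);RA=-.0870
SL=np.array([.5149,.2619,.0284]);SA=-1.0988
def slabR():
    a=np.radians(15);c,s=np.cos(SA),np.sin(SA)
    X=np.array([c*np.cos(a),s*np.cos(a),np.sin(a)]);Y=np.array([-s,c,0]);return np.c_[X,Y,np.cross(X,Y)]
def rackP(x,y,z): c,s=np.cos(RA),np.sin(RA); return np.array([RK[0]+c*x-s*y,RK[1]+s*x+c*y,z])
def cur():
    o=ctrl.get_obs(); return np.array(o['tool_pos']),Ro.from_rotvec(o['tool_rot']).as_matrix(),o
def row(p,R):
    p0,R0,_=cur(); d=R0.T@(np.array(p)-p0)*100; r=Ro.from_matrix(R0.T@R).as_rotvec()/np.radians(5)
    return np.round(np.r_[d,r],2).tolist()
def pickR(th): # tool in slab, theta deg leaning
    S=slabR();t=np.radians(th);z=-np.cos(t)*S[:,2]-np.sin(t)*S[:,0];y=S[:,1];return np.c_[np.cross(y,z),y,z]
def downR(yaw): # tool y yaw
    y=np.array([np.cos(yaw),np.sin(yaw),0]);z=np.array([0,0,-1.]);return np.c_[np.cross(y,z),y,z]
E
python3 - <<'E'
from mv import *
print(ctrl.__class__, [a for a in dir(ctrl) if a[0]!='_'])
print(row([.47,.24,.26],downR(SA+np.pi/2)), row([.47,.24,.26],pickR(30)))
E
```

```text
<class 'host.Robot'> ['MotionError', 'finish_job', 'get_image', 'get_obs']
[52.5, -67.74, -2.85, -0.01, -0.02, -19.15] [52.5, -67.74, -2.85, 2.49, 2.25, -19.03]
```

>>> apply_moves --pt "26 -34 -1.5 0 0 -9.5" --pt "26 -34 -1.5 0 0 -9.5" --pt "26 -34 -1.5 0 0 -9.5" --pt "26 -34 -1.5 0 0 -9.5" --pt "26 -34 -1.5 0 0 -9.5" --pt "26 -34 -1.5 0 0 -9.5" --pt "26 -34 -1.5 0 0 -9.5" --pt "26 -34 -1.5 0 0 -9.5" --pt "26 -34 -1.5 0 0 -9.5" --grip 0

```text
t: 1.05
tool_pos: [0.3459, -0.1678, 0.2459]
tool_rot: [-2.589, -1.777, -0.002]
contact_force: [0.1, 0.1, -1.1]
opening: 0.0853
```

```bash
python3 - <<'E'
from mv import *
p,R,o=cur();print(o['t'],o['q'],p,o['tool_rot'])
print(row([.50,.26,.20],pickR(30)),row([.50,.26,.24],downR(SA+np.pi/2)))
E
```

```text
1.05 [-6.47249628e-01 -5.87500206e-01  2.11219741e+00  1.68131212e-03
  1.61756114e+00 -2.79393677e-01] [ 0.3458791  -0.16784031  0.24591305] [-2.58922864e+00 -1.77712920e+00 -2.17070399e-03]
[45.46, -1.0, 4.67, 1.27, 2.8, -9.57] [45.46, -1.0, 0.67, 0.01, -0.02, -9.62]
```

>>> apply_moves --pt "23 -0.5 0.5 0 0 -6" --pt "23 -0.5 0.5 0 0 -6" --pt "23 -0.5 0.5 0 0 -6" --pt "23 -0.5 0.5 0 0 -6" --pt "23 -0.5 0.5 0 0 -6" --pt "45 -1 4 1.3 2.8 -9.6" --pt "45 -1 4 1.3 2.8 -9.6" --pt "45 -1 4 1.3 2.8 -9.6" --pt "45 -1 4 1.3 2.8 -9.6" --pt "45 -1 4 1.3 2.8 -9.6" --pt "45 -1 4 1.3 2.8 -9.6" --pt "45 -1 4 1.3 2.8 -9.6"

```text
t: 2.25
tool_pos: [0.4979, 0.2557, 0.2062]
tool_rot: [-1.514, -2.484, -0.195]
contact_force: [0.7, -0.5, -0.0]
opening: 0.0853
```

```bash
python3 - <<'E'
from mv import *
p,R,o=cur();print(o['t'],o['q'].round(4).tolist(),p,o['tool_rot'])
print(row([.50,.26,.20],pickR(30)))
snap('wrist','w1')
E
```

```text
2.25 [0.2141, -0.0647, 1.7884, 0.2533, 1.4936, -0.291] [0.49792789 0.25568288 0.20615452] [-1.51420669 -2.48384917 -0.19545916]
[0.12, 0.38, 0.67, -0.05, -0.01, 0.04]
```

View pics/w1.png

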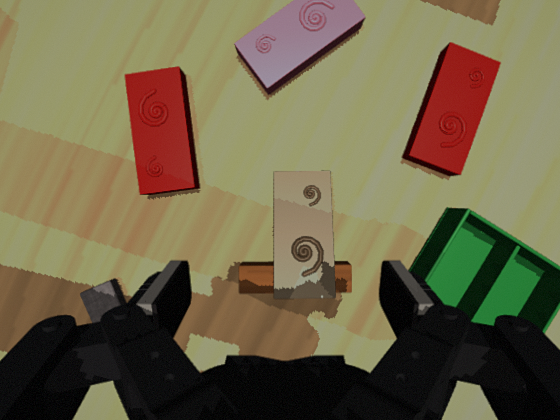

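```bash
cat > kin.py <<'E'
from mv import *
from scipy.optimize import least_squares
Q=[([-1.318021,.0532161,1.613974,0,1.476004,-.11901],[.22691529,-.58183061,.23034126],[-3.08589825,-.58035,.000206]),
([-.6472496,-.5875002,2.1121974,.0016813,1.6175611,-.2793937],[.3458791,-.1678403,.24591305],[-2.58922864,-1.7771292,-.0021707]),
([.2141,-.0647,1.7884,.2533,1.4936,-.291],[.49792789,.25568288,.20615452],[-1.51420669,-2.48384917,-.19545916])]
def ry(a): return Ro.from_euler('y',a).as_matrix()
def rz(a): return Ro.from_euler('z',a).as_matrix()
def fk(q,k,s4=1,s6=1,off6=0.):
    d1,a1,L1,e,L2,Lt=k
    R=rz(q[0]);p=R@np.array([a1,0,d1]);R=R@ry(q[1]);p=p+R@np.array([0,0,L1]);R=R@ry(q[2]);p=p+R@np.array([e,0,L2])
    R=R@rz(s4*q[3])@ry(q[4])@rz(s6*q[5]+off6);p=p+R@np.array([0,0,Lt]);return p,R
E
python3 - <<'E'
from kin import *
for s4 in (1,-1):
  for s6 in (1,-1):
    for q,p,r in Q:
        Rm=Ro.from_rotvec(r).as_matrix();P,R=fk(q,[0]*6,s4,s6)
        print(s4,s6,Ro.from_matrix(R.T@Rm).as_rotvec().round(3))
E
```

```text
1 1 [ 0.    -0.     1.571]
1 1 [0.    0.    1.571]
1 1 [-0.    -0.     1.571]
1 -1 [ 0.    -0.     1.333]
1 -1 [0.    0.    1.012]
1 -1 [-0.    -0.     0.989]
-1 1 [ 0.    -0.     1.571]
-1 1 [-0.003  0.002  1.571]
-1 1 [-0.496  0.267  1.573]
-1 -1 [ 0.    -0.     1.333]
-1 -1 [-0.002  0.002  1.012]
-1 -1 [-0.373  0.373  1.006]
```

```bash
python3 - <<'E'
from kin import *
H=np.pi/2
for fix in (None,0):
    def f(k):
        k=list(k)
        if fix==0:k[1]=0
        return np.concatenate([fk(q,k,1,1,H)[0]-p for q,p,r in Q])
    o=least_squares(f,[.3,.0,.4,.0,.4,.2],x_scale=.1)
    J=o.jac;print(o.x.round(4),np.abs(o.fun).max(),np.linalg.svd(J)[1])
E
python3 - <<'E'
from mv import *
crop('w1',255,155,355,310,4,'c1')
E
```

```text
[ 0.3483 -0.0013  0.3743 -0.1363  0.5929  0.5758] 0.07163513865051993 [3.42477425 2.46226038 0.39765933 0.19261945 0.10242165 0.049697  ]
[ 0.3477 -0.8413  0.3739 -0.1372  0.5914  0.5758] 0.07164768016356918 [3.42274176e+00 1.75837431e+00 3.91041526e-01 1.92533104e-01
 5.45542492e-02 1.65818844e-17]
```

View pics/c1.png

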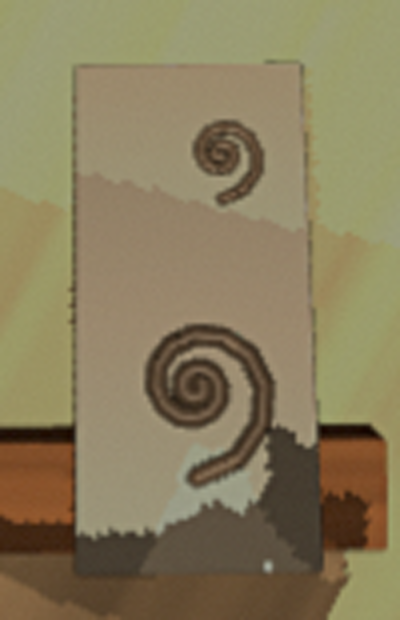

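```bash
python3 - <<'E'
s=open('kin.py').read()
s=s.replace("d1,a1,L1,e,L2,Lt=k","d1,a1,L1,e,L2,Lt,b=k").replace("[a1,0,d1]","[a1,b,d1]").replace("off6=0.","off6=np.pi/2").replace("[0]*6","[0]*7")
open('kin.py','w').write(s)
E
python3 - <<'E'
from kin import *
f=lambda k:np.concatenate([fk(q,k)[0]-p for q,p,r in Q])
o=least_squares(f,[.3,.0,.4,.0,.4,.2,.07],x_scale=.1)
print(o.x.round(4),np.abs(o.fun).max(),np.linalg.svd(o.jac)[1])
from fit import fit,slabpts,px
W=load('w1');T=load('top0');S=load('side0')
a=lambda p:px(255,155,4,p)
h=.065;w=.03;z=.012
obs=[(W,(-h,w,z),a((75,66))),(W,(-h,-w,z),a((301,64))),(W,(h,-w,z),a((322,571))),(W,(h,w,z),a((75,573)))]
fit(slabpts,obs,[.515,.262,-1.1])
E
```

```text
[2.378e-01 2.000e-04 4.263e-01 9.530e-02 6.097e-01 2.796e-01 7.420e-02] 1.1954545672765438e-05 [3.42503682 2.46228587 1.73612096 0.39221404 0.15933531 0.10235195
 0.04959423]
[ 0.56292192  0.28606674 -1.1057093 ] deg -63.352476065306135
[[108.1, -0.4], [-5.1, -0.6], [-8.0, 0.5], [115.9, 0.4]]
```

```bash
cat > ik.py <<'E'
from kin import *
K=least_squares(lambda k:np.concatenate([fk(q,k)[0]-p for q,p,r in Q]),[.3,.0,.4,.0,.4,.2,.07],x_scale=.1).x
LO=np.array([-3.01,-1.01,.06,-1.02,.09,-3.14]);HI=np.array([3.01,2.22,2.58,4.17,2.62,3.14])
def ik(p,R,q0):
    def f(q):
        P,r=fk(q,K);return np.r_[(P-p)*5,Ro.from_matrix(R.T@r).as_rotvec()]
    o=least_squares(f,np.clip(q0,LO+1e-4,HI-1e-4),bounds=(LO,HI));return o.x,np.abs(o.fun).max()
def placeR(phi,sgn=1,yaw=RA):
    # tool z: rack x tilted down by phi deg; tool y = sgn*rack y
    t=np.radians(phi);c,s=np.cos(yaw),np.sin(yaw)
    z=np.array([c*np.cos(t),s*np.cos(t),-np.sin(t)]);y=sgn*np.array([-s,c,0]);return np.c_[np.cross(y,z),y,z]
E
python3 - <<'E'
from ik import *
from fit import fit,slabpts,px
W=load('w1')
a=lambda p:px(255,155,4,p)
h=.065;w=.03;z=.012
obs=[(W,(-h,-w,z),a((75,66))),(W,(-h,w,z),a((301,64))),(W,(h,w,z),a((322,571))),(W,(h,-w,z),a((75,573)))]
fit(slabpts,obs,[.515,.262,-1.1])
rng=np.random.default_rng(0)
for sg in (1,-1):
  for phi in (15,25,30,35,40,45,60):
    R=placeR(phi,sg);g=rackP(.004,0,.081);p=g+R[:,2]*.019
    sols=[]
    for i in range(25):
        q,e=ik(p,R,rng.uniform(LO,HI))
        if e<1e-4 and not any(np.abs(q-s).max()<.02 for s in sols): sols.append(q)
    for s in sols: print(sg,phi,s.round(2))
E
```

```text
[ 0.51570969  0.26176883 -1.08611885] deg -62.23002642693004
[[-0.2, -0.6], [0.2, -0.6], [0.4, 0.5], [-0.4, 0.6]]
1 15 [-0.48  0.15  2.24  2.48  0.65  2.02]
1 25 [-0.47  0.07  2.22  2.18  0.42  2.32]
1 30 [-0.46  0.04  2.2   1.9   0.34  2.6 ]
1 35 [-0.45  0.02  2.17  1.51  0.29  2.99]
1 40 [-0.44  0.02  2.14  1.08  0.3  -2.86]
1 45 [-0.43  0.02  2.1   0.74  0.36 -2.53]
1 60 [-0.39  0.07  1.96  0.26  0.62 -2.05]
-1 15 [-0.48  0.15  2.24  2.48  0.65 -1.12]
-1 25 [-0.47  0.07  2.22  2.18  0.42 -0.82]
-1 30 [-0.46  0.04  2.2   1.9   0.34 -0.54]
-1 35 [-0.45  0.02  2.17  1.51  0.29 -0.15]
-1 40 [-0.44  0.02  2.14  1.08  0.3   0.28]
-1 45 [-0.43  0.02  2.1   0.74  0.36  0.62]
-1 60 [-0.39  0.07  1.96  0.26  0.62  1.09]
```

```bash
sed -i 's/^SL=.*/SL=np.array([.5155,.2618,.0284]);SA=np.radians(-62.5)/' mv.py
cat >> ik.py <<'E'
def flipz(R): return R@np.diag([-1,-1,1.])
TH=30;XG=.010;DG=.024
def pickPose(back=0.):
    R=flipz(pickR(TH));S=slabR();g=SL+S[:,0]*XG;return g+R[:,2]*(DG-back),R
def placePose(x,y,z,phi=TH,yaw=RA):
    # slab centre at rack x,y,z ; slab up = rack z
    R=placeR(phi,-1,yaw);g=rackP(x,y,z+XG);return g+R[:,2]*DG,R
E
python3 - <<'E'
from ik import *
p0,R0,o=cur()
for b in (.1,.0):
    p,R=pickPose(b);q,e=ik(p,R,[.21,-.06,1.79,.25,1.5,2.85]);print(p,q.round(3),e);print(row(p,R))
q1,_=ik(*pickPose(.1),[.21,-.06,1.79,.25,1.5,2.85])
p,R=placePose(.004,0,.081);q,e=ik(p,R,[-.46,.04,2.2,1.9,.34,-.54]);print(p,q.round(3),e)
E
```

```text
[0.52904286 0.23578441 0.10439855] [0.17  0.088 1.813 0.257 1.33  2.758] 6.67376248065953e-13
[-5.69, 1.9, 9.04, -0.01, 0.03, 35.94]
[0.51709193 0.25874194 0.00780597] [0.212 0.213 1.859 0.276 1.155 2.751] 7.298257111880366e-15
[-5.69, 1.91, 19.04, -0.01, 0.03, 35.94]
[ 0.67099087 -0.14835354  0.079     ] [-0.454  0.034  2.188  1.857  0.33  -0.492] 1.6653345369377348e-15
```

>>> apply_moves --pt "-5.7 1.9 1 0 0 1.7" --pt "-5.7 1.9 1 0 0 3.4" --pt "-5.7 1.9 1 0 0 5.1" --pt "-5.7 1.9 1 0 0 6.8" --pt "-5.7 1.9 1 0 0 8.5" --pt "-5.7 1.9 1 0 0 10.2" --pt "-5.7 1.9 1 0 0 12" --pt "-5.7 1.9 1 0 0 14" --pt "-5.7 1.9 1 0 0 16" --pt "-5.7 1.9 1 0 0 18" --pt "-5.7 1.9 1 0 0 20" --pt "-5.7 1.9 1 0 0 22" --pt "-5.7 1.9 1 0 0 24" --pt "-5.7 1.9 2 0 0 26" --pt "-5.7 1.9 3 0 0 28" --pt "-5.7 1.9 4 0 0 30" --pt "-5.7 1.9 5 0 0 32" --pt "-5.7 1.9 6 0 0 34" --pt "-5.7 1.9 7 0 0 35.9" --pt "-5.7 1.9 7 0 0 35.9"

```text
t: 4.3
tool_pos: [0.5304, 0.2296, 0.123]
tool_rot: [-2.644, 1.364, 0.324]
contact_force: [0.6, -0.0, 0.8]
opening: 0.0855
```

```bash
python3 - <<'E'
from ik import *
p,R,o=cur();print(o['t'],o['q'].round(3),p,fk(o['q'],K)[0]-p)
for b in (.1,.05,.0): print(row(*pickPose(b)))
snap('wrist','w2')
E
```

```text
4.3 [0.159 0.068 1.801 0.253 1.367 2.619] [0.53043227 0.22959092 0.12298443] [8.09510289e-05 3.15355983e-05 4.58814173e-05]
[-0.09, -0.18, 1.95, 0.04, 0.02, 1.58]
[-0.08, -0.2, 6.95, 0.04, 0.02, 1.58]
[-0.07, -0.21, 11.95, 0.04, 0.02, 1.58]
```

View pics/w2.png

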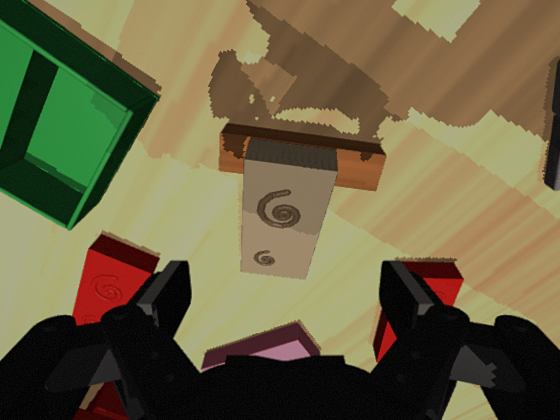

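>>> apply_moves --pt "-0.1 -0.2 1.5 0 0 1.6" --pt "-0.1 -0.2 4 0 0 1.6" --pt "-0.1 -0.2 6.5 0 0 1.6" --pt "-0.1 -0.2 8.5 0 0 1.6" --pt "-0.1 -0.2 10 0 0 1.6" --pt "-0.1 -0.2 11 0 0 1.6" --pt "-0.1 -0.2 11.9 0 0 1.6" --pt "-0.1 -0.2 11.9 0 0 1.6" --pt "-0.1 -0.2 11.9 0 0 1.6"

```text
t: 5.25
tool_pos: [0.5181, 0.2589, 0.0097]
tool_rot: [-2.551, 1.556, 0.338]
contact_force: [-0.7, -0.3, 0.8]
opening: 0.0854
```

```bash
python3 - <<'E'
from ik import *
print(row(*pickPose(0)))
snap('wrist','w3');snap('side','s3');crop('s3',190,220,330,350,5,'c3')
E
```

```text
[0.02, 0.09, 0.19, 0.01, 0.01, -0.05]
```

View pics/w3.png

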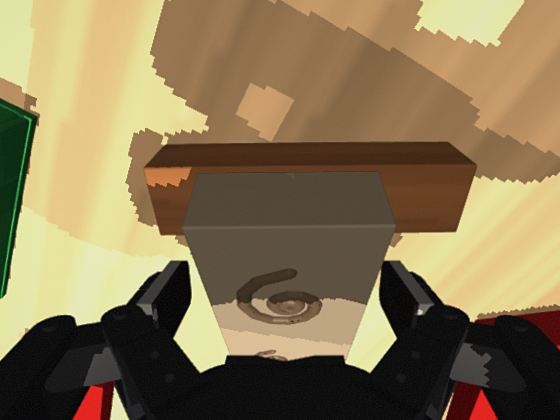

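View pics/c3.png

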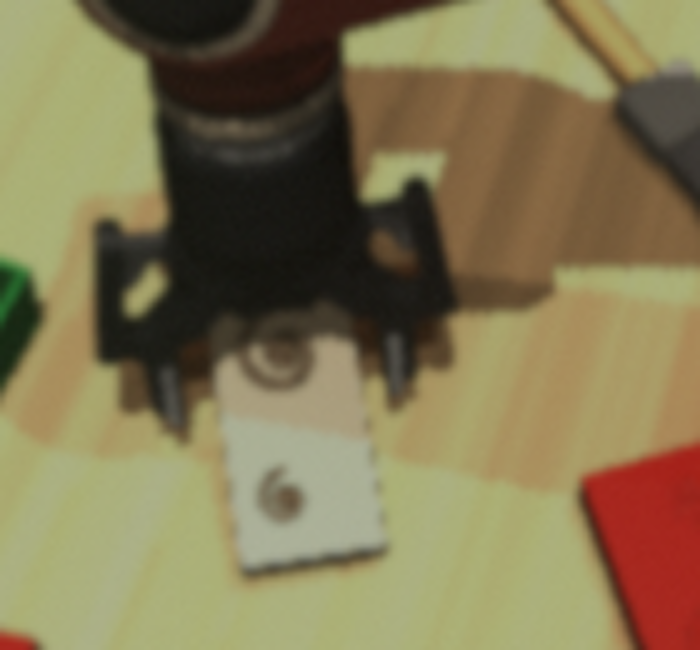

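The fingers straddle the slab evenly: its raised end spans x=183–394 and the pads sit at 188 and 384. Closing now.

>>> apply_moves --pt "0 0.1 0.1 0 0 0" --pt "0 0.1 0.1 0 0 0" --pt "0 0.1 0.1 0 0 0" --pt "0 0.1 0.1 0 0 0" --pt "0 0.1 0.1 0 0 0" --pt "0 0.1 0.1 0 0 0" --pt "0 0.1 0.1 0 0 0" --pt "0 0.1 0.1 0 0 0" --pt "0 0.1 0.1 0 0 0" --pt "0 0.1 0.1 0 0 0" --grip 1 --squeeze 70

```text
t: 6.35
tool_pos: [0.518, 0.2588, 0.01]
tool_rot: [-2.55, 1.555, 0.336]
contact_force: [-0.3, -1.4, 4.8]
opening: 0.0591
```

```bash
python3 - <<'E'
from ik import *
p,R,o=cur();print(p,o['contact_force'],o['opening'],row(*pickPose(0)))
print(row(p+[0,0,.1],R))
E
```

```text
[0.51800058 0.25882852 0.01000908] [-0.26985523 -1.37598407  4.7869525 ] 0.059089565918434755 [0.02, 0.08, 0.22, -0.01, 0.0, -0.05]
[-2.59, 0.01, -9.66, 0.0, 0.0, 0.0]
```

>>> apply_moves --pt "-0.3 0 -1 0 0 0" --pt "-0.8 0 -3 0 0 0" --pt "-1.6 0 -6 0 0 0" --pt "-2.6 0 -9.7 0 0 0" --pt "-3.6 0 -13.5 0 0 0" --pt "-4.7 0 -17.5 0 0 0" --pt "-4.7 0 -17.5 0 0 0" --pt "-4.7 0 -17.5 0 0 0"

```text
t: 7.15
tool_pos: [0.518, 0.2588, 0.1913]
tool_rot: [-2.551, 1.555, 0.335]
contact_force: [-0.1, -0.2, -5.8]
opening: 0.0592
```

```bash
python3 - <<'E'
from ik import *
p,R,o=cur();print(o['t'],o['q'].round(3),p,o['contact_force'],o['opening'])
snap('wrist','w4')
snap('side','s4')
E
```

```text
7.15 [ 0.212 -0.008  1.758  0.253  1.464  2.842] [0.51803749 0.25878194 0.19134797] [-0.12708997 -0.15136261 -5.78126583] 0.059154532670862195
```

View pics/w4.png

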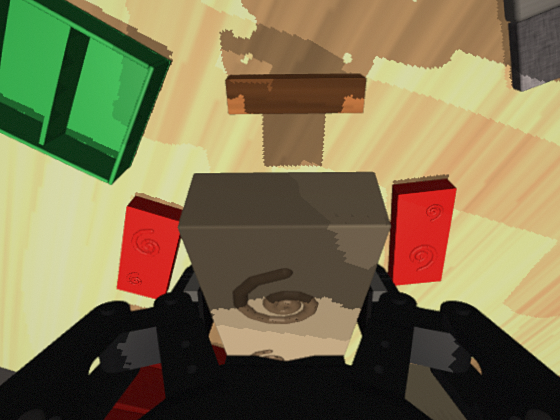

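View pics/s4.png

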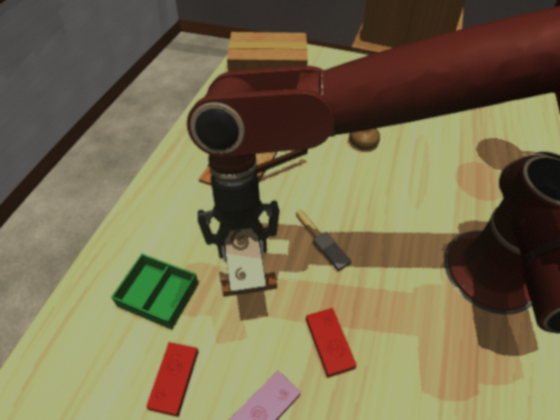

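```bash
cat >> ik.py <<'E'
_pg=np.array([.51800,.25883,.01001]);_Rg=Ro.from_rotvec([-2.55,1.555,.336]).as_matrix()
E
python3 - <<'E'
from ik import *
S=slabR();c=_Rg.T@(SL-_pg);Rr=_Rg.T@S;print('rel centre mm',c*1e3);print(Rr.round(3))
W=load('w4')
crop('w4',160,150,420,360,3,'c4')
# slab aligned: Y = -tool y ; tilt from Rr
p,R,o=cur()
th=np.arctan2(-Rr[0,2]*0+Rr[2,0],Rr[0,0]);print(np.degrees(th))
def pts(cx,cy,cz,t):
    X=np.array([np.cos(t),0,np.sin(t)]);Y=np.array([0,-1,0]);Z=np.cross(X,Y)
    return [p+R@(np.array([cx,cy,cz])+X*.065+Y*a+Z*b) for a,b in((-.03,.012),(.03,.012),(-.03,-.012),(.03,-.012))]
print(proj(W,pts(c[0],0,c[2],th)).round(1))
E
```

```text
Traceback (most recent call last):
NameError: name '_Rg' is not defined
```

```bash
sed -i 's/_pg/PG/;s/_Rg/RG/' ik.py
python3 - <<'E'
from ik import *
S=slabR();c=RG.T@(SL-PG);Rr=RG.T@S;print('rel centre mm',c*1e3);print(Rr.round(3))
W=load('w4')
crop('w4',160,150,420,360,3,'c4')
p,R,o=cur()
th=np.arctan2(Rr[2,0],Rr[0,0]);print(np.degrees(th))
def pts(cx,cy,cz,t):
    X=np.array([np.cos(t),0,np.sin(t)]);Y=np.array([0,-1,0]);Z=np.cross(X,Y)
    return [p+R@(np.array([cx,cy,cz])+X*.065+Y*a+Z*b) for a,b in((-.03,.012),(.03,.012),(-.03,-.012),(.03,-.012))]
print(proj(W,pts(c[0],0,c[2],th)).round(1))
E
```

```text
rel centre mm [ -8.41855617   0.86424981 -16.78225206]
[[ 0.866 -0.004 -0.5  ]
 [-0.004 -1.     0.001]
 [-0.5    0.001 -0.866]]
-30.009685948459865
[[397.9 221.2]
 [187.1 220.5]
 [380.9 167.6]
 [202.5 167.1]]
```

View pics/c4.png

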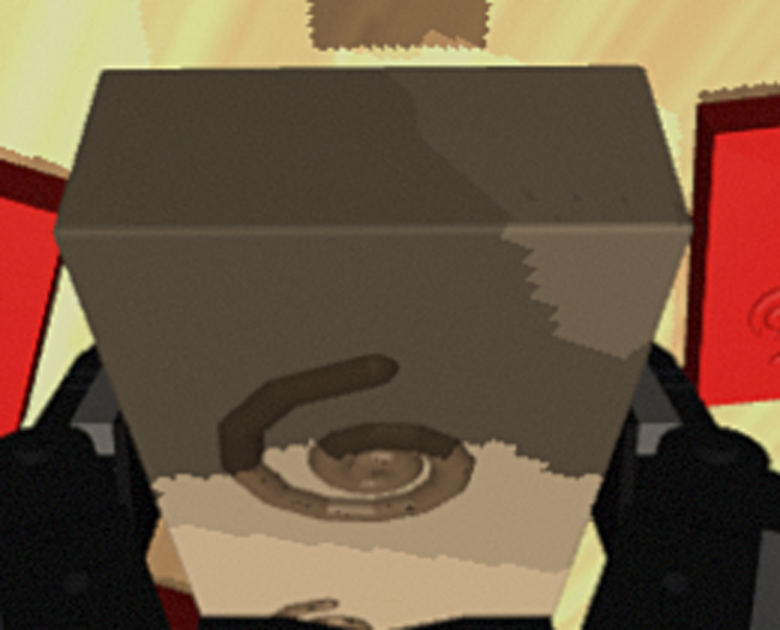

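```bash
cat >> ik.py <<'E'
CREL=np.array([-.0084,0,-.0168])
def place(x,y,z,yaw=0.,phi=30.):
    R=placeR(phi,-1,RA+yaw);return rackP(x,y,z)-R@CREL,R
E
python3 - <<'E'
from ik import *
p,R,o=cur();q0=np.array(o['q'])
t,Rt=place(-.01,0,.081+.16);q1,e=ik(t,Rt,[-.45,-.1,2.0,1.86,.4,-.5]);print(q1.round(3),e,t)
t2,R2=place(.004,0,.083);q2,e=ik(t2,R2,q1);print(q2.round(3),e)
print(np.degrees(np.arccos((Rt@[np.cos(np.pi/6),0,-.5])[2])))
N=18
for i in range(1,N+1):
    s=i/N;s=s*s*(3-2*s);q=q0+s*(q1-q0);P,Rr=fk(q,K);d=R.T@(P-p)*100;r=Ro.from_matrix(R.T@Rr).as_rotvec()/np.radians(5)
    X=Rr@[np.cos(np.pi/6),0,-.5];c=P+Rr@CREL
    print(np.r_[d,r].round(1).tolist(),'TCP',P.round(3),'slabz',c[2].round(3),'low',(c[2]-.065*abs(X[2])-.03).round(3))
E
```

```text
[-0.468 -0.315  2.172  0.905  0.422  0.513] 1.7543744235126724e-11 [ 0.65501614 -0.14696022  0.23987461]
[-0.456  0.022  2.193  1.837  0.33  -0.472] 1.6642243139131097e-12
nan
[0.2, -0.1, -0.0, 0.1, -0.0, -0.2] TCP [0.519 0.257 0.188] slabz 0.206 low 0.16
[0.9, -0.5, -0.1, 0.5, -0.1, -0.6] TCP [0.525 0.253 0.187] slabz 0.206 low 0.159
[2.0, -1.1, -0.4, 1.1, -0.2, -1.3] TCP [0.536 0.245 0.186] slabz 0.205 low 0.159
[3.5, -1.8, -0.7, 1.9, -0.1, -2.2] TCP [0.549 0.235 0.186] slabz 0.204 low 0.157
[5.5, -2.6, -1.3, 2.8, 0.0, -3.2] TCP [0.566 0.22  0.186] slabz 0.204 low 0.156
[7.8, -3.4, -2.1, 3.9, 0.5, -4.4] TCP [0.584 0.202 0.188] slabz 0.204 low 0.153
[10.6, -4.0, -3.2, 4.9, 1.2, -5.5] TCP [0.603 0.179 0.191] slabz 0.206 low 0.15
[13.7, -4.4, -4.5, 5.9, 2.2, -6.6] TCP [0.621 0.15  0.196] slabz 0.209 low 0.147
[17.1, -4.4, -6.0, 6.7, 3.5, -7.7] TCP [0.638 0.118 0.201] slabz 0.213 low 0.144
[20.7, -4.0, -7.6, 7.2, 5.0, -8.6] TCP [0.652 0.081 0.208] slabz 0.217 low 0.141
[24.4, -3.1, -9.3, 7.4, 6.6, -9.4] TCP [0.663 0.042 0.214] slabz 0.222 low 0.14
[27.9, -1.8, -10.9, 7.4, 8.3, -10.0] TCP [0.669 0.002 0.221] slabz 0.226 low 0.139
[31.2, -0.1, -12.3, 7.0, 9.8, -10.5] TCP [ 0.67  -0.037  0.226] slabz 0.231 low 0.14
[34.0, 1.7, -13.6, 6.5, 11.1, -10.9] TCP [ 0.669 -0.073  0.231] slabz 0.234 low 0.141
[36.4, 3.4, -14.6, 5.9, 12.2, -11.1] TCP [ 0.665 -0.103  0.235] slabz 0.237 low 0.143
[38.1, 4.9, -15.4, 5.3, 13.0, -11.3] TCP [ 0.66  -0.127  0.238] slabz 0.239 low 0.144
[39.2, 5.9, -15.8, 4.9, 13.5, -11.4] TCP [ 0.656 -0.142  0.239] slabz 0.241 low 0.146
[39.6, 6.3, -16.0, 4.8, 13.7, -11.4] TCP [ 0.655 -0.147  0.24 ] slabz 0.241 low 0.146<stdin>:5: RuntimeWarning: invalid value encountered in arccos
```

```bash
python3 - <<'E'
from ik import *
p,R,o=cur();q0=np.array(o['q'])
t,Rt=place(-.06,0,.081+.18);q1,e=ik(t,Rt,[-.45,-.1,2.0,.9,.4,.5]);print(q1.round(3),e,t)
N=20
for i in range(1,N+1):
    s=i/N;s=s*s*(3-2*s);q=q0+s*(q1-q0);P,Rr=fk(q,K);d=R.T@(P-p)*100;r=Ro.from_matrix(R.T@Rr).as_rotvec()/np.radians(5)
    X=Rr@[np.cos(np.pi/6),0,-.5];c=P+Rr@CREL
    print(np.r_[d,r].round(1).tolist(),'slab',c.round(3),'low',(c[2]-.065*abs(X[2])-.03).round(3))
E
```

```text
[-0.517 -0.496  2.264  0.821  0.516  0.593] 5.4004800631446415e-09 [ 0.60520524 -0.14261571  0.25987461]
[0.2, -0.1, -0.1, 0.1, -0.0, -0.1] slab [0.516 0.26  0.207] low 0.16
[0.8, -0.2, -0.3, 0.4, -0.1, -0.5] slab [0.52  0.255 0.207] low 0.161
[1.8, -0.5, -0.6, 0.9, -0.1, -1.0] slab [0.526 0.247 0.207] low 0.161
[3.0, -0.8, -1.0, 1.5, -0.1, -1.7] slab [0.534 0.235 0.208] low 0.162
[4.7, -1.2, -1.7, 2.3, 0.0, -2.6] slab [0.543 0.221 0.21 ] low 0.162
[6.6, -1.5, -2.5, 3.2, 0.3, -3.5] slab [0.554 0.203 0.212] low 0.162
[8.8, -1.7, -3.4, 4.1, 0.8, -4.5] slab [0.565 0.182 0.215] low 0.161
[11.3, -1.8, -4.6, 5.0, 1.5, -5.5] slab [0.576 0.158 0.218] low 0.16
[14.0, -1.6, -5.9, 5.8, 2.5, -6.5] slab [0.586 0.131 0.222] low 0.159
[16.8, -1.2, -7.3, 6.4, 3.6, -7.4] slab [0.595 0.101 0.227] low 0.158
[19.8, -0.4, -8.8, 6.9, 4.9, -8.3] slab [0.602 0.069 0.232] low 0.156
[22.7, 0.6, -10.3, 7.2, 6.3, -9.0] slab [0.607 0.036 0.237] low 0.156
[25.5, 1.9, -11.7, 7.2, 7.8, -9.7] slab [0.609 0.003 0.242] low 0.156
[28.2, 3.4, -13.1, 7.0, 9.2, -10.2] slab [ 0.608 -0.03   0.246] low 0.157
[30.6, 5.1, -14.3, 6.6, 10.5, -10.6] slab [ 0.605 -0.06   0.251] low 0.159
[32.6, 6.7, -15.3, 6.1, 11.6, -10.9] slab [ 0.601 -0.087  0.254] low 0.161
[34.3, 8.2, -16.1, 5.6, 12.5, -11.1] slab [ 0.596 -0.109  0.257] low 0.163
[35.5, 9.4, -16.7, 5.2, 13.1, -11.3] slab [ 0.591 -0.126  0.259] low 0.164
[36.2, 10.2, -17.1, 4.9, 13.5, -11.4] slab [ 0.588 -0.137  0.261] low 0.166
[36.5, 10.5, -17.2, 4.8, 13.7, -11.4] slab [ 0.587 -0.141  0.261] low 0.166
```

>>> apply_moves --pt "0.2 -0.1 -0.1 0.1 0 -0.1" --pt "0.8 -0.2 -0.3 0.4 -0.1 -0.5" --pt "1.8 -0.5 -0.6 0.9 -0.1 -1" --pt "3 -0.8 -1 1.5 -0.1 -1.7" --pt "4.7 -1.2 -1.7 2.3 0 -2.6" --pt "6.6 -1.5 -2.5 3.2 0.3 -3.5" --pt "8.8 -1.7 -3.4 4.1 0.8 -4.5" --pt "11.3 -1.8 -4.6 5 1.5 -5.5" --pt "14 -1.6 -5.9 5.8 2.5 -6.5" --pt "16.8 -1.2 -7.3 6.4 3.6 -7.4" --pt "19.8 -0.4 -8.8 6.9 4.9 -8.3" --pt "22.7 0.6 -10.3 7.2 6.3 -9" --pt "25.5 1.9 -11.7 7.2 7.8 -9.7" --pt "28.2 3.4 -13.1 7 9.2 -10.2" --pt "30.6 5.1 -14.3 6.6 10.5 -10.6" --pt "32.6 6.7 -15.3 6.1 11.6 -10.9" --pt "34.3 8.2 -16.1 5.6 12.5 -11.1" --pt "35.5 9.4 -16.7 5.2 13.1 -11.3" --pt "36.2 10.2 -17.1 4.9 13.5 -11.4" --pt "36.5 10.5 -17.2 4.8 13.7 -11.4"

```text
t: 9.25
tool_pos: [0.604, -0.1428, 0.2568]
tool_rot: [2.683, -0.117, 1.547]
contact_force: [-0.5, 0.1, -4.3]
opening: 0.0591
```

```bash
python3 - <<'E'
from ik import *
p,R,o=cur();print(o['t'],o['q'].round(3),p,o['contact_force'],o['opening'])
print(row(*place(-.06,0,.261)),row(*place(-.01,0,.245)))
snap('wrist','w5');snap('side','s5')
E
```

```text
9.25 [-0.519 -0.495  2.268  0.828  0.515  0.586] [ 0.60398118 -0.14275881  0.25679651] [-0.5023118   0.14068225 -4.2793858 ] 0.0591364469517736
[0.33, -0.03, -0.05, -0.01, 0.01, -0.01] [1.45, -0.02, 5.08, -0.01, 0.01, -0.01]
```

View pics/w5.png

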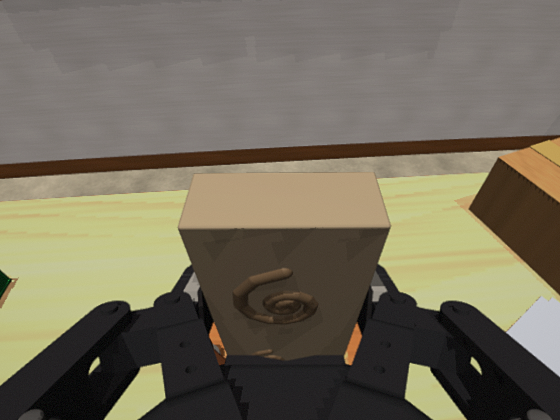

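View pics/s5.png

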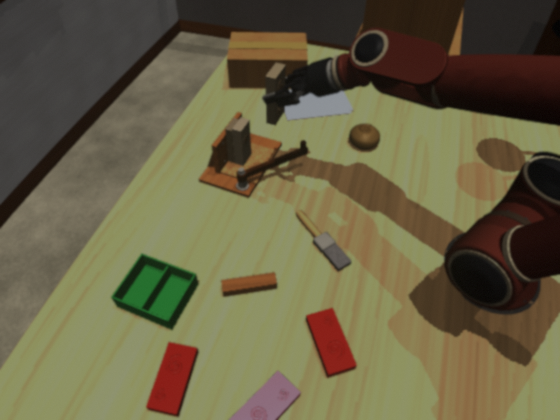

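```bash
python3 - <<'E'
from ik import *
for a in [(-.006,0,.25),(-.006,0,.17),(-.006,0,.10)]:
    print(row(*place(*a)), ik(*place(*a),[-.47,-.3,2.17,.9,.42,.5])[0].round(2))
E
```

```text
[2.03, 0.04, 5.17, -0.02, 0.01, -0.01] [-0.46 -0.32  2.16  0.87  0.43  0.55]
[-4.89, 0.06, 9.18, -0.02, 0.01, -0.01] [-0.46 -0.19  2.2   1.25  0.34  0.14]
[-10.95, 0.07, 12.68, -0.02, 0.01, -0.01] [-0.46 -0.04  2.22  1.72  0.33 -0.35]
```

>>> apply_moves --pt "1 0 2.5 0 0 0" --pt "2 0 5.2 0 0 0" --pt "2 0 5.2 0 0 0" --pt "2 0 5.2 0 0 0" --pt "0.3 0 6.2 0 0 0" --pt "-1.5 0 7.2 0 0 0" --pt "-3.2 0.1 8.2 0 0 0" --pt "-4.9 0.1 9.2 0 0 0" --pt "-6.4 0.1 10.1 0 0 0" --pt "-7.9 0.1 10.9 0 0 0" --pt "-9.4 0.1 11.8 0 0 0" --pt "-10.4 0.1 12.4 0 0 0" --pt "-10.9 0.1 12.7 0 0 0" --pt "-10.9 0.1 12.7 0 0 0" --pt "-10.9 0.1 12.7 0 0 0"

```text
t: 10.85
tool_pos: [0.6593, -0.1478, 0.0999]
tool_rot: [2.683, -0.118, 1.548]
contact_force: [-0.7, -0.1, -2.7]
opening: 0.0591
```

```bash
python3 - <<'E'
from ik import *
p,R,o=cur();print(o['t'],o['q'].round(3),p,o['contact_force'],o['opening'])
print(row(*place(-.006,0,.10)))
snap('top','t6');snap('side','s6');crop('s6',190,60,330,205,4.2,'c6s');crop('t6',270,110,400,230,5,'c6t')
E
```

```text
10.85 [-0.465 -0.042  2.214  1.704  0.329 -0.336] [ 0.65927053 -0.14782158  0.09985201] [-0.67928818 -0.11478492 -2.74045452] 0.05909188956247606
[-0.1, -0.05, 0.02, -0.01, 0.01, -0.01]
```

View pics/c6s.png

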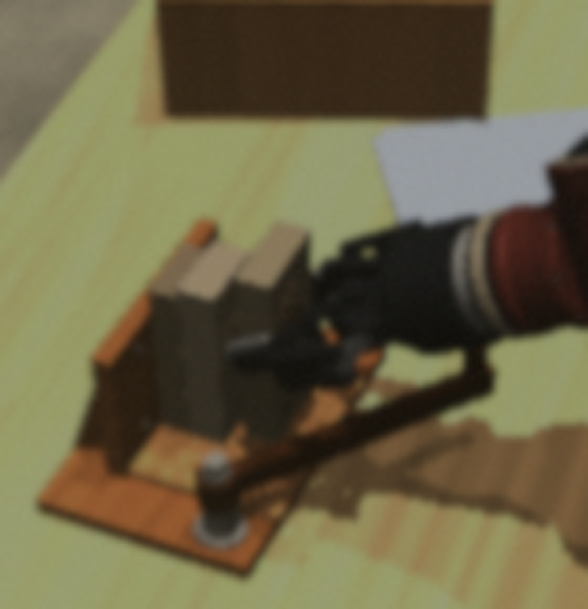

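View pics/c6t.png

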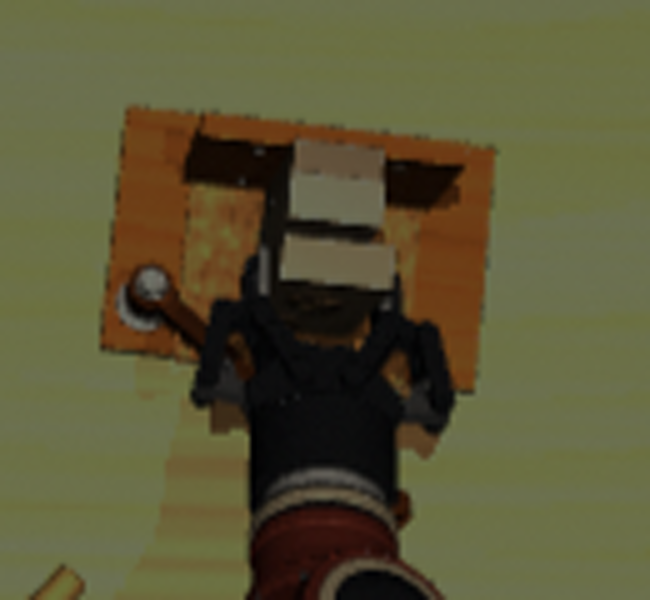

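```bash
python3 - <<'E'
from ik import *
from fit import px
T=load('t6');S=load('s6')
a=lambda p:px(270,110,5,p);b=lambda p:px(190,60,4.2,p)
def inr(P):
    c,s=np.cos(RA),np.sin(RA);d=P-np.r_[RK,0];return np.round([c*d[0]+s*d[1],-s*d[0]+c*d[1],d[2]],4)
for n,u,z in [('BL',(285,235),.165),('BR',(395,250),.165),('FR',(393,290),.165),('FL',(280,278),.165),('nFL',(289,218),.14),('nFR',(382,225),.14),('nBL',(293,176),.14)]: print(n,inr(atz(T,a(u),z)))
for n,u,z in [('FR',(308,235),.165),('FL',(273,288),.165),('BL',(238,280),.165),('BR',(278,223),.165),('nFR',(245,250),.14),('nFL',(213,298),.14),('nBL',(180,292),.14)]: print('side',n,inr(atz(S,b(u),z)))
# model overlay of slab held
p,R,o=cur();c=p+R@CREL;print('model centre',inr(c))
for tag,im in (('t6',T),('s6',S)):
    X=R@[np.cos(np.pi/6),0,-.5];Y=-R[:,1];Z=np.cross(X,Y)
    L=[c+X*i*.065+Y*j*.03+Z*k*.012 for i in(-1,1) for j in(-1,1) for k in(-1,1)]
    uv=proj(im,L);g=cv2.resize(im['color'],None,fx=5,fy=5,interpolation=cv2.INTER_CUBIC)
    for m in range(8):
        for n in range(m):
            if bin(m^n).count('1')==1: cv2.line(g,tuple(int(v*5+2) for v in uv[m]),tuple(int(v*5+2) for v in uv[n]),(0,255,0),1)
    u0=(uv.mean(0)*5).astype(int);cv2.imwrite(f'pics/o_{tag}.png',g[u0[1]-250:u0[1]+250,u0[0]-300:u0[0]+300])
E
```

```text
BL [0.0055 0.0291 0.165 ]
BR [ 0.0042 -0.0292  0.165 ]
FR [-0.0172 -0.03    0.165 ]
FL [-0.0177  0.0295  0.165 ]
nFL [0.0217 0.0246 0.14  ]
nFR [ 0.0237 -0.0256  0.14  ]
nBL [0.0451 0.0247 0.14  ]
side FR [-0.017  -0.0251  0.165 ]
side FL [-0.0183  0.0282  0.165 ]
side BL [0.0036 0.0296 0.165 ]
side BR [ 0.0045 -0.0287  0.165 ]
side nFR [ 0.0262 -0.0254  0.14  ]
side nFL [0.0244 0.0236 0.14  ]
side nBL [0.0452 0.0263 0.14  ]
model centre [-0.0052 -0.0006  0.1017]
```

View pics/o_t6.png

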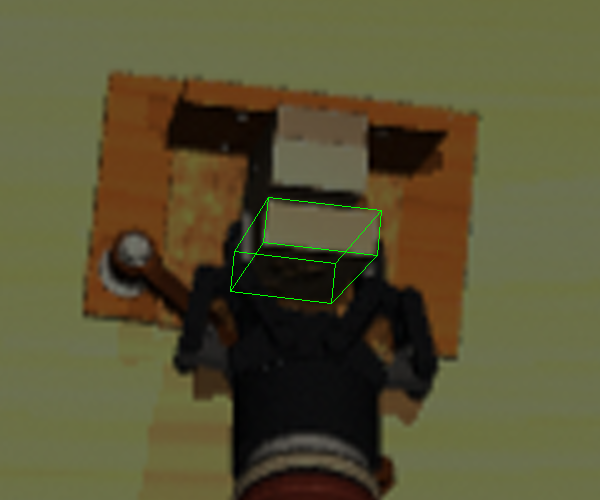

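View pics/o_s6.png

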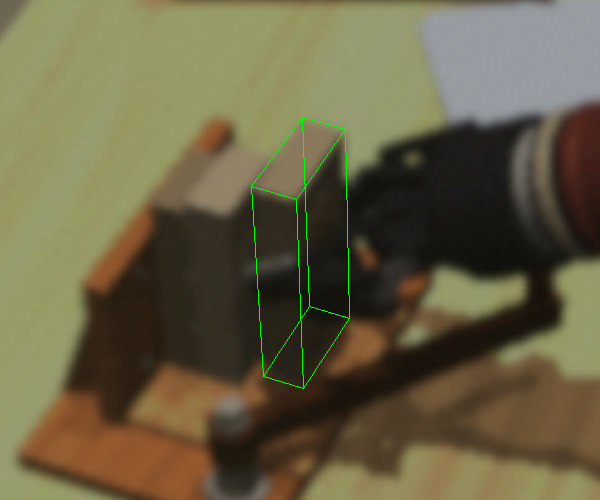

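The overlay matches the held slab in both views. The row front is at rack x≈22–25 mm and the slab is square to it. I'll shift forward to x≈7 mm and go down to about 3 mm above the cork.

```bash
python3 - <<'E'
from ik import *
for a in [(.007,0,.10),(.007,0,.085)]: print(row(*place(*a)))
E
```

```text
[0.47, -0.06, 1.14, -0.01, -0.01, -0.01]
[-0.83, -0.06, 1.89, -0.01, -0.01, -0.01]
```

>>> apply_moves --pt "0.3 0 0.6 0 0 0" --pt "0.5 0 1.1 0 0 0" --pt "0.5 0 1.1 0 0 0" --pt "0.2 0 1.3 0 0 0" --pt "-0.2 0 1.5 0 0 0" --pt "-0.5 0 1.7 0 0 0" --pt "-0.8 0 1.9 0 0 0" --pt "-0.8 0 1.9 0 0 0" --pt "-0.8 0 1.9 0 0 0" --pt "-0.8 0 1.9 0 0 0"

```text
t: 11.95
tool_pos: [0.6722, -0.1491, 0.0844]
tool_rot: [2.681, -0.117, 1.549]
contact_force: [0.0, -0.3, -3.5]
opening: 0.0592
```

```bash
python3 - <<'E'
from ik import *
p,R,o=cur();print(o['t'],o['q'].round(3),p,o['contact_force'],o['wrist_torque'],o['opening'])
for z in (.085,.083,.081,.079):print(row(*place(.007,0,z)))
snap('side','s7');crop('s7',200,90,300,190,6,'c7s')
snap('top','t7');crop('t7',290,120,370,190,8,'c7t')
E
```

```text
11.95 [-0.455  0.025  2.184  1.823  0.329 -0.456] [ 0.67224578 -0.14907353  0.08435064] [ 0.02749972 -0.26894805 -3.47280266] [ 0.08410754  0.97911515 -0.00837909] 0.05923582267663783
[-0.06, -0.06, -0.01, -0.01, -0.01, -0.01]
[-0.23, -0.06, 0.09, -0.01, -0.01, -0.01]
[-0.41, -0.06, 0.19, -0.01, -0.01, -0.01]
[-0.58, -0.06, 0.29, -0.01, -0.01, -0.01]
```

View pics/c7s.png

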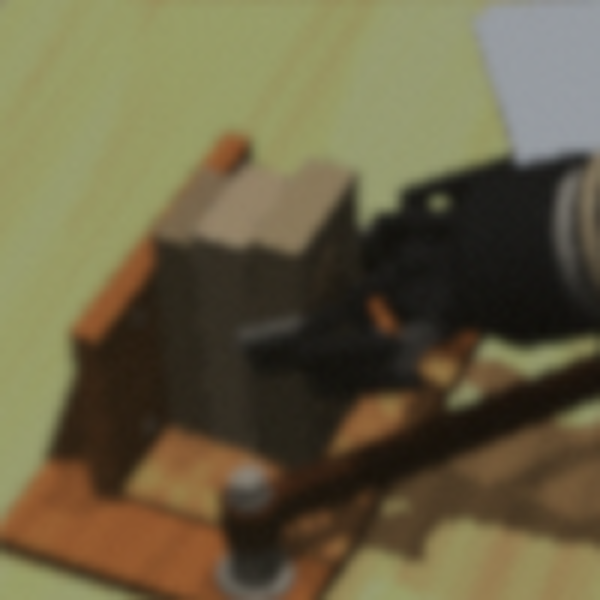

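View pics/c7t.png

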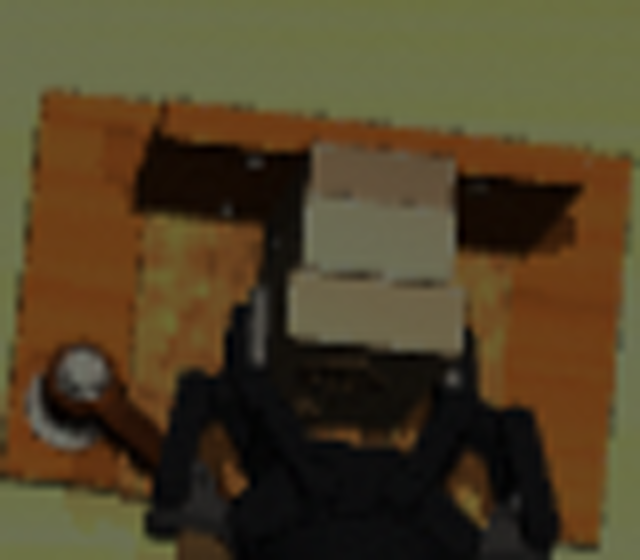

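>>> apply_moves --pt "-0.1 0 0.05 0 0 0" --pt "-0.2 0 0.1 0 0 0" --pt "-0.25 0 0.12 0 0 0" --pt "-0.25 0 0.12 0 0 0"

```text
t: 12.45
tool_pos: [0.672, -0.149, 0.0815]
tool_rot: [2.681, -0.117, 1.549]
contact_force: [-0.1, -0.5, -4.3]
opening: 0.0592
```

>>> apply_moves --pt "-0.05 0 0.03 0 0 0" --pt "-0.09 0 0.05 0 0 0" --pt "-0.09 0 0.05 0 0 0"

```text
t: 12.75
tool_pos: [0.6723, -0.1491, 0.0811]
tool_rot: [2.681, -0.117, 1.551]
contact_force: [-1.8, -0.4, -2.2]
opening: 0.059
```

>>> apply_moves --pt "-0.05 0 0.03 0 0 0" --pt "-0.09 0 0.05 0 0 0" --pt "-0.09 0 0.05 0 0 0" --pt "-0.09 0 0.05 0 0 0"

```text
t: 13.15
tool_pos: [0.6729, -0.1492, 0.081]
tool_rot: [2.68, -0.117, 1.553]
contact_force: [-3.2, 0.7, 3.9]
opening: 0.0591
```

```bash
python3 - <<'E'
from ik import *
p,R,o=cur();print(o['t'],p,o['contact_force'],o['wrist_torque'],o['opening'])
snap('side','s8');crop('s8',200,90,300,190,6,'c8s')
E
```

```text
13.15 [ 0.67288571 -0.14918321  0.08102999] [-3.19334415  0.65429605  3.87707839] [0.23033413 0.35850334 0.06013921] 0.05913862933938012
```

View pics/c8s.png

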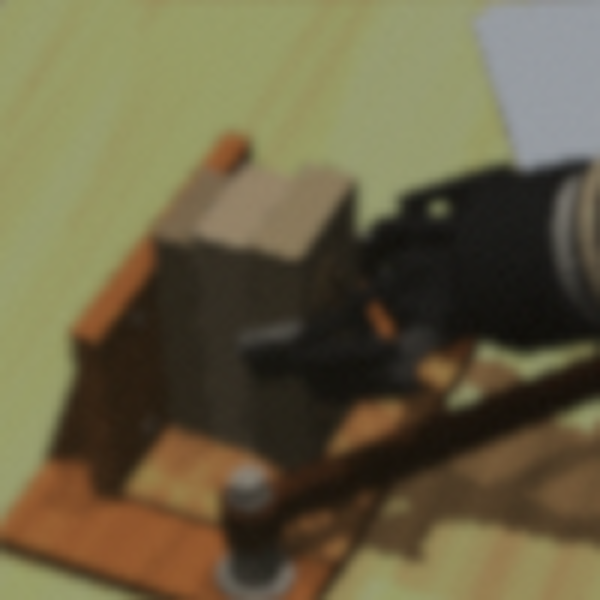

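>>> apply_moves --pt "0 0 0 0 0 0" --pt "0 0 0 0 0 0" --pt "0 0 0 0 0 0" --pt "0 0 0 0 0 0" --pt "0 0 0 0 0 0" --pt "0 0 0 0 0 0" --grip 0.15

```text
t: 13.8
tool_pos: [0.6728, -0.1492, 0.0809]
tool_rot: [2.68, -0.117, 1.553]
contact_force: [1.0, 0.3, -0.3]
opening: 0.0727
```

```bash
python3 - <<'E'
from ik import *
p,R,o=cur();print(o['t'],p,o['contact_force'],o['wrist_torque'],o['opening'])
snap('side','s9');crop('s9',200,90,300,190,6,'c9s');snap('top','t9');crop('t9',290,120,370,190,8,'c9t')
E
```

```text
13.8 [ 0.67284957 -0.14918543  0.08094658] [ 1.00029948  0.27940902 -0.30954686] [ 0.04352137  0.45083568 -0.01289041] 0.0726614998325585
```

View pics/c9s.png

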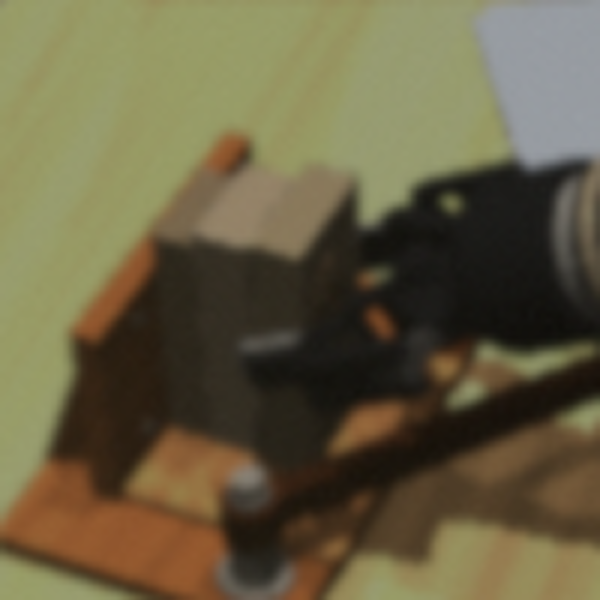

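View pics/c9t.png

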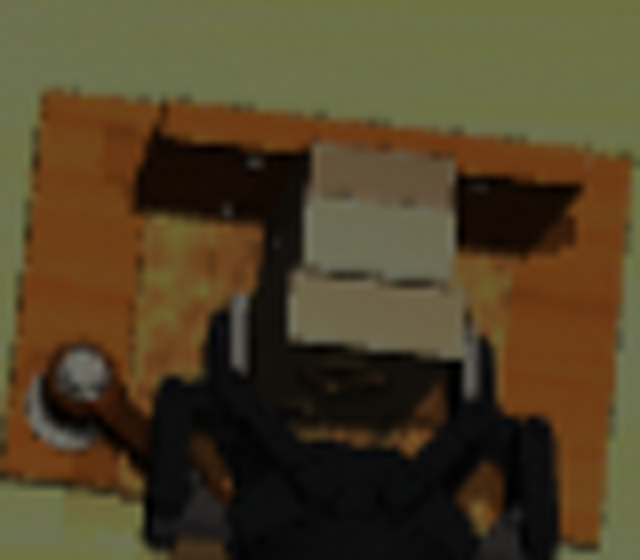

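```bash
python3 - <<'E'
from ik import *
p,R,o=cur();q=np.array(o['q'])
for d in np.arange(.02,.2,.03):
    q,e=ik(p-R[:,2]*d,R,q);print(d,q.round(2),e)
E
```

```text
0.02 [-0.47 -0.03  2.22  1.78  0.34 -0.41] 1.5265566588595902e-15
0.05 [-0.49 -0.13  2.29  1.64  0.35 -0.28] 1.8914037003270323e-12
0.08 [-0.52 -0.24  2.35  1.49  0.38 -0.14] 1.3873346915715956e-11
0.11000000000000001 [-0.55 -0.36  2.4   1.34  0.41  0.  ] 1.3985507196778713e-10
0.14 [-0.59 -0.49  2.46  1.2   0.47  0.15] 1.1102230246251565e-15
0.17 [-0.63 -0.64  2.52  1.06  0.54  0.28] 5.10702591327572e-14
0.2 [-0.68 -0.8   2.57  0.95  0.64  0.4 ] 1.9316359622933987e-09
```

>>> apply_moves --pt "0 0 0 0 0 0" --pt "0 0 0 0 0 0" --pt "0 0 -0.5 0 0 0" --pt "0 0 -1.2 0 0 0" --pt "0 0 -2.2 0 0 0" --pt "0 0 -3.5 0 0 0" --pt "0 0 -5 0 0 0" --grip 0

```text
t: 14.6
tool_pos: [0.6289, -0.1453, 0.106]
tool_rot: [2.68, -0.117, 1.553]
contact_force: [-0.1, -0.1, -0.0]
opening: 0.085
```

>>> apply_moves --pt "0 0 -3 0 0 0" --pt "0 0 -7 0 0 0" --pt "-0.5 0 -9 0 0 0" --pt "1 0 -10 0 0 0" --pt "2 0 -10 0 0 0" --pt "2 0 -10 0 0 0"

```text
t: 15.2
tool_pos: [0.5528, -0.1394, 0.1759]
tool_rot: [2.675, -0.115, 1.557]
contact_force: [0.8, -0.1, 0.2]
opening: 0.0854
```

```bash
python3 - <<'E'
from ik import *
p,R,o=cur();print(o['t'],o['q'].round(3),p)
snap('wrist','w10');snap('top','t10');crop('t10',270,110,390,230,5,'c10t')
E
```

```text
15.2 [-0.589 -0.547  2.448  1.085  0.492  0.274] [ 0.55280265 -0.13936356  0.17585158]
```

View pics/w10.png

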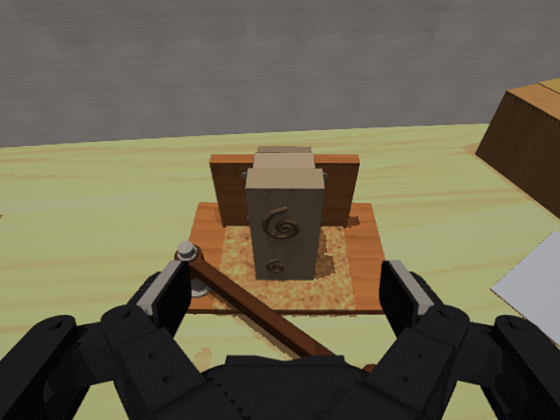

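View pics/c10t.png

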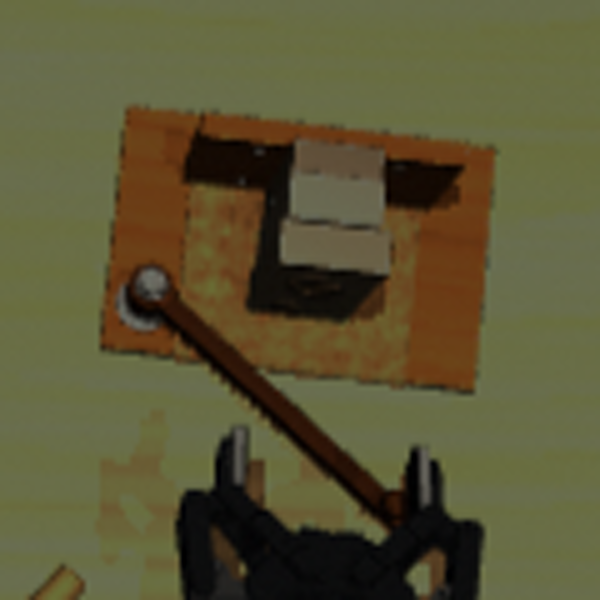

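The slab stands alone in front of the row, upright and square (top face at (335,247) in the crop, wrist view (247–323, 168–280)), and the keeper is still open. Next I'll go to a shut-finger, tool-down pose behind the knob.

```bash
python3 - <<'E'
from ik import *
p,R,o=cur();q0=np.array(o['q'])
Rd=downR(RA+np.pi/2)
t=rackP(-.175,-.055,.20);q1,e=ik(t,Rd,[-.5,-.2,2.0,0,1.3,-1.98]);print(q1.round(3),e,t)
t2=rackP(-.175,-.055,.068);q2,e=ik(t2,Rd,q1);print(q2.round(3),e,t2)
N=16
for i in range(1,N+1):
    s=i/N;s=s*s*(3-2*s);q=q0+s*(q1-q0);P,Rr=fk(q,K);d=R.T@(P-p)*100;r=Ro.from_matrix(R.T@Rr).as_rotvec()/np.radians(5)
    print(np.r_[d,r].round(1).tolist(),P.round(3))
E
```

```text
[-0.527 -0.225  1.926  0.     1.44  -2.01 ] 1.3104479107476698e-15 [ 0.4671829  -0.18578618  0.2       ]
[-0.527 -0.079  2.03  -0.     1.19  -2.01 ] 1.6653345369377348e-15 [ 0.4671829  -0.18578618  0.068     ]
[0.1, -0.2, 0.1, 0.1, -0.1, -0.4] [ 0.553 -0.137  0.174]
[0.3, -0.6, 0.2, 0.4, -0.3, -1.6] [ 0.556 -0.133  0.175]
[0.5, -1.3, 0.4, 0.9, -0.6, -3.5] [ 0.559 -0.127  0.176]
[0.7, -2.0, 0.5, 1.5, -0.9, -5.9] [ 0.561 -0.12   0.176]
[0.6, -2.6, 0.5, 2.4, -1.3, -8.8] [ 0.561 -0.113  0.176]
[0.3, -3.0, 0.3, 3.4, -1.6, -11.9] [ 0.559 -0.109  0.175]
[-0.1, -3.0, -0.1, 4.7, -1.9, -15.1] [ 0.553 -0.109  0.173]
[-0.7, -2.6, -0.8, 6.1, -2.1, -18.2] [ 0.544 -0.112  0.171]
[-1.2, -1.8, -1.7, 7.8, -2.1, -21.3] [ 0.533 -0.119  0.171]
[-1.7, -0.7, -2.8, 9.6, -2.1, -24.0] [ 0.52  -0.129  0.173]
[-1.9, 0.7, -4.1, 11.5, -1.8, -26.3] [ 0.507 -0.142  0.176]
[-2.0, 2.1, -5.3, 13.5, -1.4, -28.2] [ 0.494 -0.155  0.182]
[-2.0, 3.4, -6.5, 15.2, -1.0, -29.6] [ 0.483 -0.167  0.188]
[-1.9, 4.5, -7.4, 16.7, -0.5, -30.5] [ 0.475 -0.177  0.194]
[-1.7, 5.2, -8.1, 17.7, -0.2, -31.0] [ 0.469 -0.183  0.198]
[-1.7, 5.4, -8.3, 18.0, -0.0, -31.1] [ 0.467 -0.186  0.2  ]
```

```bash
python3 - <<'E'
from ik import *
p,R,o=cur();q0=np.array(o['q'])
Rd=downR(RA-np.pi/2)
t=rackP(-.175,-.055,.20);q1,e=ik(t,Rd,[-.5,-.2,2.0,0,1.3,1.16]);print(q1.round(3),e,t)
N=10
for i in range(1,N+1):
    s=i/N;s=s*s*(3-2*s);q=q0+s*(q1-q0);P,Rr=fk(q,K);d=R.T@(P-p)*100;r=Ro.from_matrix(R.T@Rr).as_rotvec()/np.radians(5)
    print(np.r_[d,r].round(1).tolist(),P.round(3))
E
```

```text
[-0.527 -0.225  1.926  0.     1.44   1.131] 1.5348333461707602e-15 [ 0.4671829  -0.18578618  0.2       ]
[0.2, -0.4, 0.1, 0.2, -0.2, -0.1] [ 0.555 -0.135  0.174]
[0.6, -1.4, 0.4, 0.9, -0.8, -0.2] [ 0.559 -0.125  0.176]
[0.6, -2.5, 0.5, 1.6, -1.8, -0.4] [ 0.561 -0.115  0.176]
[0.2, -3.0, 0.1, 2.3, -3.3, -0.6] [ 0.557 -0.109  0.174]
[-0.7, -2.6, -0.8, 2.6, -5.2, -0.7] [ 0.544 -0.112  0.171]
[-1.5, -1.2, -2.4, 2.4, -7.2, -0.6] [ 0.525 -0.125  0.172]
[-2.0, 1.0, -4.3, 1.8, -9.1, -0.5] [ 0.504 -0.144  0.177]
[-2.0, 3.1, -6.3, 1.0, -10.6, -0.3] [ 0.485 -0.165  0.187]
[-1.8, 4.8, -7.7, 0.3, -11.7, -0.1] [ 0.472 -0.18   0.196]
[-1.7, 5.4, -8.3, -0.0, -12.0, 0.0] [ 0.467 -0.186  0.2  ]
```

>>> apply_moves --pt "0.2 -0.4 0.1 0.2 -0.2 -0.1" --pt "0.6 -1.4 0.4 0.9 -0.8 -0.2" --pt "0.6 -2.5 0.5 1.6 -1.8 -0.4" --pt "0.2 -3 0.1 2.3 -3.3 -0.6" --pt "-0.7 -2.6 -0.8 2.6 -5.2 -0.7" --pt "-1.5 -1.2 -2.4 2.4 -7.2 -0.6" --pt "-2 1 -4.3 1.8 -9.1 -0.5" --pt "-2 3.1 -6.3 1 -10.6 -0.3" --pt "-1.8 4.8 -7.7 0.3 -11.7 -0.1" --pt "-1.7 5.4 -8.3 0 -12 0" --pt "-1.7 5.4 -8.3 0 -12 0" --pt "-1.7 5.4 -8.3 0 -12 0" --grip 1

```text
t: 16.5
tool_pos: [0.4668, -0.1849, 0.198]
tool_rot: [-3.136, 0.133, -0.003]
contact_force: [0.2, -0.7, 0.1]
opening: -0.0
```

```bash
python3 - <<'E'
from ik import *
p,R,o=cur();print(o['t'],o['q'].round(3),p,o['opening'])
Rd=downR(RA-np.pi/2)
print(row(rackP(-.175,-.055,.068),Rd))
snap('wrist','w11');snap('top','t11');crop('t11',270,110,390,230,5,'c11t')
E
```

```text
16.5 [-0.527 -0.225  1.93   0.004  1.437  1.128] [ 0.46684768 -0.18492296  0.19798528] -4.1520072863112295e-05
[0.02, 0.12, 13.0, -0.04, -0.02, 0.02]
```

View pics/w11.png

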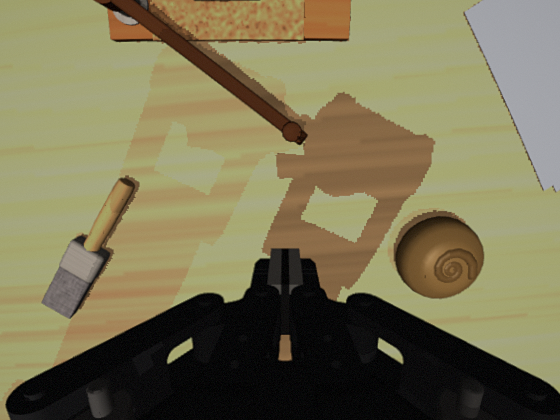

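View pics/c11t.png

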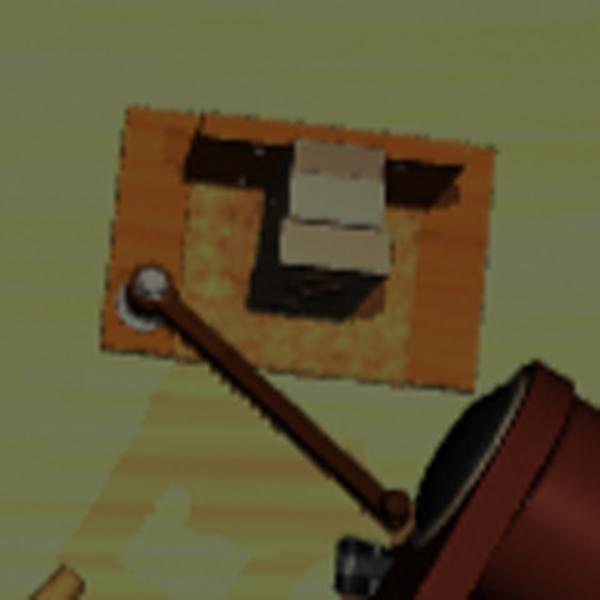

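>>> apply_moves --pt "0 0.1 4 0 0 0" --pt "0 0.1 8 0 0 0" --pt "0 0.1 11 0 0 0" --pt "0 0.1 13 0 0 0" --pt "0 0.1 13 0 0 0" --pt "0 0.1 13 0 0 0" --squeeze 80

```text
t: 17.2
tool_pos: [0.4663, -0.1854, 0.068]
tool_rot: [-3.136, 0.134, -0.002]
contact_force: [0.4, -0.4, 1.1]
opening: -0.0002
```

```bash
cat > push.py <<'E'
from ik import *
import sys
Rd=downR(RA-np.pi/2)
def knob(a): return np.array([-.006-.186*np.sin(a),.09-.186*np.cos(a)])
if __name__=='__main__':
    p,R,o=cur();print(o['t'],p,o['contact_force'])
    for a in map(float,sys.argv[1:]):
        k=knob(a);print(a,row(rackP(k[0]-.019,k[1],.068),Rd))
E
python3 push.py .65 .6 .5 .4 .3 .2 .15
```

```text
17.2 [ 0.46626926 -0.1854486   0.06802827] [ 0.37895435 -0.38604713  1.10064051]
0.65 [3.84, 0.34, 0.01, -0.04, -0.01, 0.01]
0.6 [4.59, 0.88, 0.01, -0.04, -0.01, 0.01]
0.5 [6.17, 1.86, 0.0, -0.04, -0.01, 0.01]
0.4 [7.85, 2.67, 0.0, -0.04, -0.01, 0.01]
0.3 [9.59, 3.31, 0.0, -0.04, -0.01, 0.01]
0.2 [11.39, 3.77, 0.0, -0.04, -0.01, 0.01]
0.15 [12.31, 3.93, 0.01, -0.04, -0.01, 0.01]
```

>>> apply_moves --pt "2 0.3 0 0 0 0" --pt "3.2 0.3 0 0 0 0" --pt "3.8 0.3 0 0 0 0" --pt "4.6 0.9 0 0 0 0" --pt "5.4 1.4 0 0 0 0" --pt "6.2 1.9 0 0 0 0" --pt "7 2.3 0 0 0 0" --pt "7.8 2.7 0 0 0 0" --pt "8.7 3 0 0 0 0" --pt "9.6 3.3 0 0 0 0" --pt "10.5 3.6 0 0 0 0" --pt "11.4 3.8 0 0 0 0" --pt "11.4 3.8 0 0 0 0" --pt "11.4 3.8 0 0 0 0"

```text
t: 18.6
tool_pos: [0.5773, -0.2328, 0.0682]
tool_rot: [-3.135, 0.134, -0.004]
contact_force: [-0.4, 0.8, -0.8]
opening: -0.0001
```

```bash
python3 push.py .2 .15 .1 .05 .02 0 -.02; python3 - <<'E'
from h import *
snap('wrist','w12');snap('top','t12');crop('t12',270,110,390,230,5,'c12t')
snap('side','s12');crop('s12',190,90,320,200,5,'c12s')
E
```

```text
18.6 [ 0.57733195 -0.23283313  0.0682274 ] [-0.39806705  0.78644452 -0.76433324]
0.2 [-0.08, -0.0, 0.02, -0.04, -0.03, 0.02]
0.15 [0.84, 0.16, 0.02, -0.04, -0.03, 0.02]
0.1 [1.76, 0.28, 0.03, -0.04, -0.03, 0.02]
0.05 [2.69, 0.35, 0.03, -0.04, -0.03, 0.02]
0.02 [3.25, 0.37, 0.03, -0.04, -0.03, 0.02]
0.0 [3.62, 0.38, 0.03, -0.04, -0.03, 0.02]
-0.02 [3.99, 0.37, 0.03, -0.04, -0.03, 0.02]
```

View pics/w12.png

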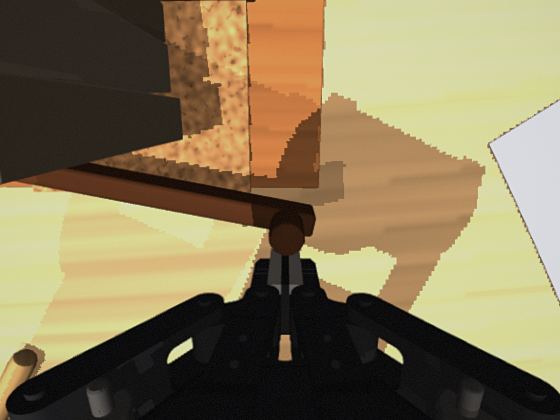

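View pics/c12t.png

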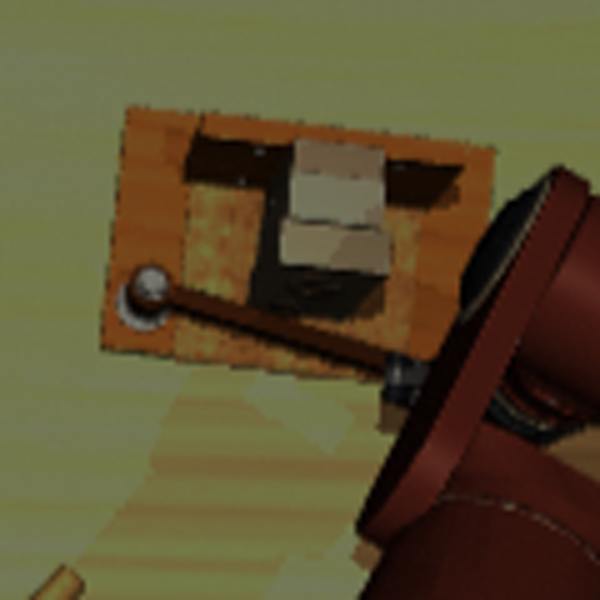

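View pics/c12s.png

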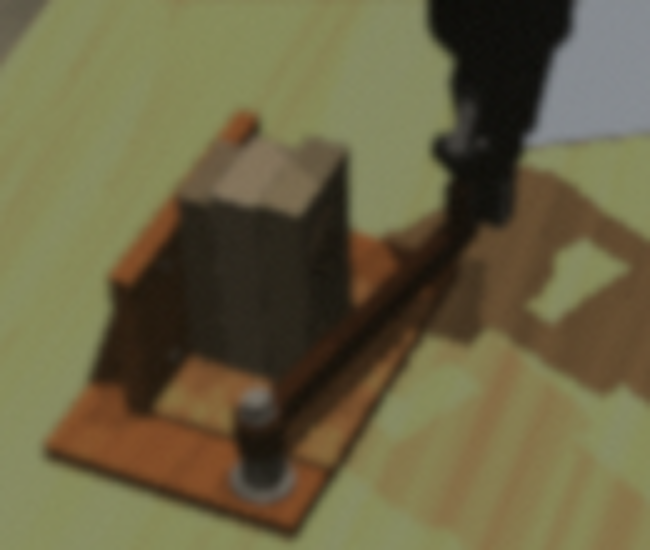

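>>> apply_moves --pt "0.3 0.1 0 0 0 0" --pt "0.6 0.1 0 0 0 0" --pt "0.9 0.2 0 0 0 0" --pt "1.2 0.2 0 0 0 0" --pt "1.5 0.3 0 0 0 0" --pt "1.8 0.3 0 0 0 0" --pt "1.8 0.3 0 0 0 0"

```text
t: 19.45
tool_pos: [0.595, -0.2374, 0.0682]
tool_rot: [-3.135, 0.134, -0.004]
contact_force: [-0.3, 0.2, -0.4]
opening: -0.0005
```

>>> apply_moves --pt "0.15 0 0 0 0 0" --pt "0.3 0 0 0 0 0" --pt "0.45 0.1 0 0 0 0" --pt "0.6 0.1 0 0 0 0" --pt "0.6 0.1 0 0 0 0" --pt "0.6 0.1 0 0 0 0"

```text
t: 20.05
tool_pos: [0.601, -0.2388, 0.0682]
tool_rot: [-3.135, 0.134, -0.005]
contact_force: [-0.9, -0.1, 0.3]
opening: -0.0001
```

```bash
python3 push.py .1 .05 0 ; python3 - <<'E'
from h import *
snap('wrist','w13');snap('top','t13');crop('t13',290,120,370,190,8,'c13t')
snap('side','s13');crop('s13',190,90,320,200,5,'c13s')
E
```

```text
20.05 [ 0.60104365 -0.23881124  0.06823551] [-0.8868134  -0.07890038  0.31354053]
0.1 [-0.65, -0.11, 0.02, -0.04, -0.03, 0.02]
0.05 [0.27, -0.04, 0.02, -0.04, -0.03, 0.02]
0.0 [1.2, -0.02, 0.03, -0.04, -0.03, 0.02]
```

View pics/w13.png

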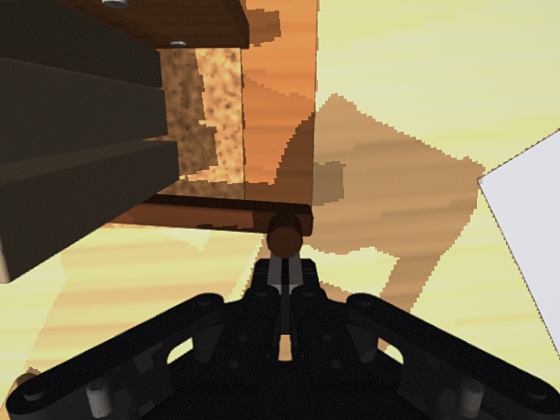

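View pics/c13t.png

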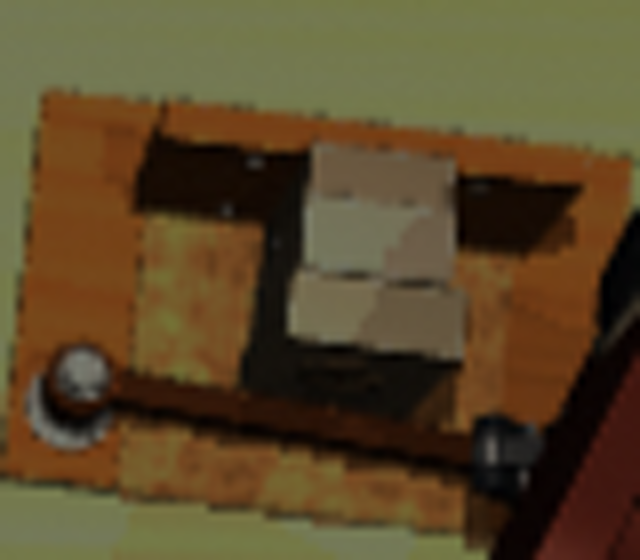

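View pics/c13s.png

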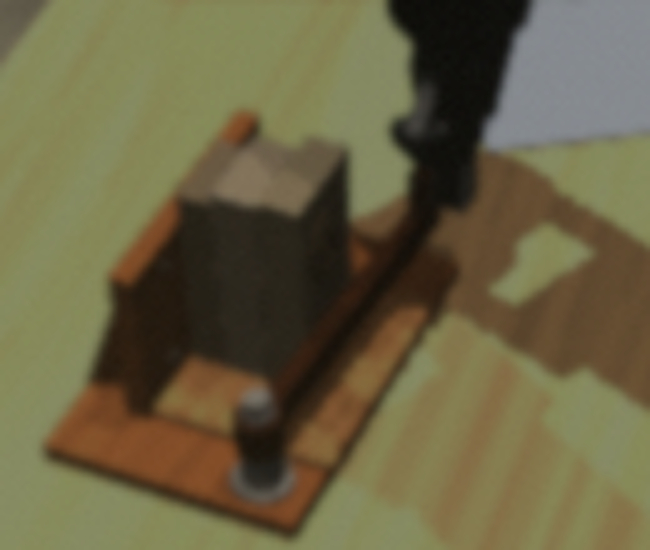

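>>> apply_moves --pt "0.1 0 0 0 0 0" --pt "0.2 0 0 0 0 0" --pt "0.3 0 0 0 0 0" --pt "0.4 0 0 0 0 0" --pt "0.4 0 0 0 0 0"

```text
t: 20.7
tool_pos: [0.6051, -0.2395, 0.0683]
tool_rot: [-3.136, 0.134, -0.005]
contact_force: [-2.3, -1.0, -0.8]
opening: 0.0001
```

>>> apply_moves --pt "0.1 0 0 0 0 0" --pt "0.2 0 0 0 0 0" --pt "0.3 0 0 0 0 0" --pt "0.3 0 0 0 0 0"

```text
t: 21.1
tool_pos: [0.6082, -0.24, 0.0683]
tool_rot: [-3.136, 0.134, -0.005]
contact_force: [-2.1, -0.6, 0.5]
opening: -0.0
```

```bash
python3 push.py .1 .05 0 ; python3 - <<'E'
from h import *
snap('wrist','w14');snap('top','t14');crop('t14',290,120,370,190,8,'c14t')
snap('side','s14');crop('s14',190,90,320,200,5,'c14s')
E
```

```text
21.1 [ 0.60818636 -0.23995363  0.06833336] [-2.05876165 -0.60069964  0.48355679]
0.1 [-1.37, -0.17, 0.03, -0.03, -0.04, 0.02]
0.05 [-0.45, -0.09, 0.03, -0.03, -0.04, 0.02]
0.0 [0.48, -0.07, 0.04, -0.03, -0.04, 0.02]
```

View pics/c14t.png

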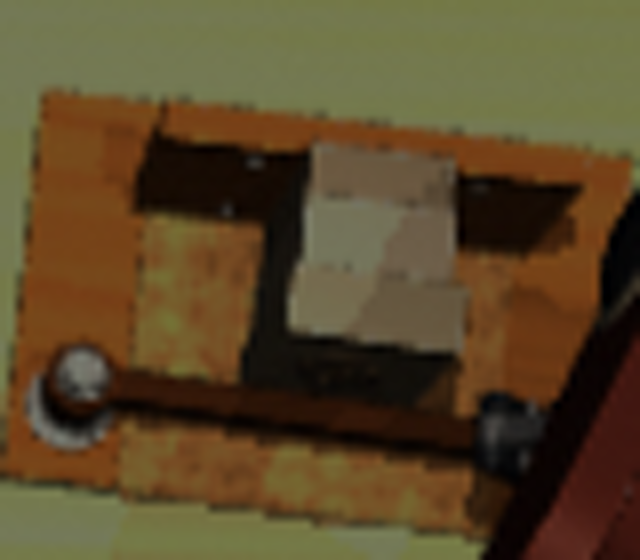

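View pics/c14s.png

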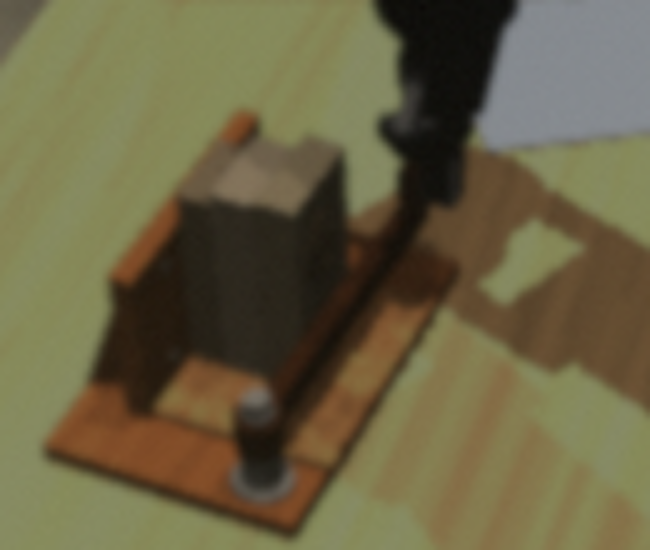

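>>> apply_moves --pt "0.1 0 0 0 0 0" --pt "0.2 0 0 0 0 0" --pt "0.2 0 0 0 0 0"

```text
t: 21.55
tool_pos: [0.6101, -0.2401, 0.0683]
tool_rot: [-3.136, 0.134, -0.005]
contact_force: [-3.7, -2.1, 1.1]
opening: 0.0001
```

>>> apply_moves --pt "0.1 0 0 0 0 0" --pt "0.2 0 0 0 0 0" --pt "0.2 0 0 0 0 0"

```text
t: 21.85
tool_pos: [0.6119, -0.2403, 0.0683]
tool_rot: [-3.136, 0.134, -0.004]
contact_force: [-5.7, -1.9, 2.0]
opening: -0.0
```

```bash
python3 push.py  0 ; python3 - <<'E'
from h import *
snap('top','t15');crop('t15',290,120,370,190,8,'c15t')
snap('side','s15');crop('s15',190,90,320,200,5,'c15s')
E
```

```text
21.85 [ 0.61185479 -0.24031774  0.06828567] [-5.73623785 -1.89434043  2.00441813]
0.0 [0.11, -0.08, 0.03, -0.03, -0.03, 0.02]
```

View pics/c15t.png

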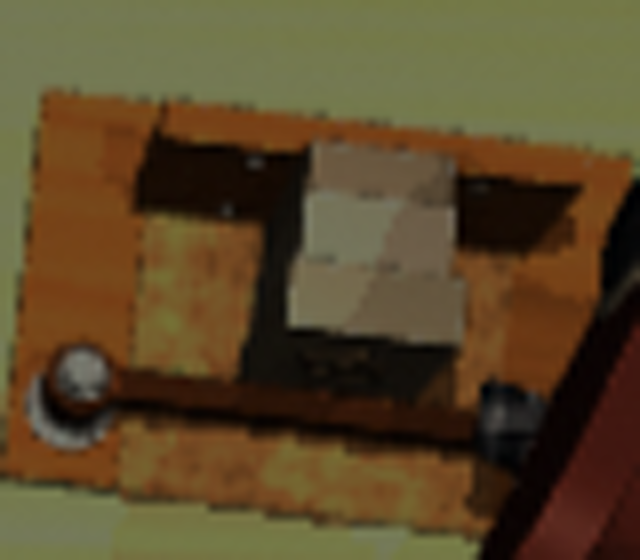

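View pics/c15s.png

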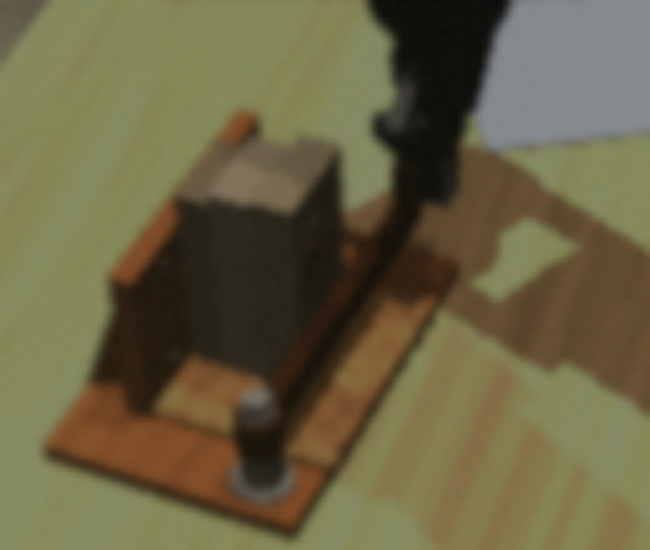

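>>> apply_moves --pt "0.1 0 0 0 0 0" --pt "0.2 0 0 0 0 0" --pt "0.2 0 0 0 0 0"

```text
t: 22.25
tool_pos: [0.6131, -0.2405, 0.0682]
tool_rot: [-3.136, 0.134, -0.0]
contact_force: [-6.3, -1.6, 2.4]
opening: 0.0002
```

>>> apply_moves --pt "0.1 0 0 0 0 0" --pt "0.15 0 0 0 0 0" --pt "0.15 0 0 0 0 0"

```text
t: 22.55
tool_pos: [0.6132, -0.2405, 0.0682]
tool_rot: [-3.135, 0.134, 0.006]
contact_force: [-9.2, -0.3, 5.5]
opening: 0.0003
```

>>> apply_moves --pt "0.1 0 0 0 0 0" --pt "0.15 0 0 0 0 0" --pt "0.15 0 0 0 0 0"

```text
t: 22.85
tool_pos: [0.6132, -0.2405, 0.0683]
tool_rot: [-3.135, 0.134, 0.013]
contact_force: [-9.6, -0.5, 4.1]
opening: -0.0004
```

>>> apply_moves --pt "0.1 0 0 0 0 0" --pt "0.2 0 0 0 0 0" --pt "0.3 0 0 0 0 0" --pt "0.3 0 0 0 0 0"

```text
t: 23.25
tool_pos: [0.6132, -0.2405, 0.0683]
tool_rot: [-3.134, 0.133, 0.026]
contact_force: [-15.5, -0.1, 8.8]
opening: 0.0004
```

```bash
python3 push.py  0 ; python3 - <<'E'
from h import *
print(ctrl.get_obs()['wrist_torque'])
snap('top','t16');crop('t16',290,120,370,190,8,'c16t')
snap('side','s16');crop('s16',190,90,320,200,5,'c16s');snap('wrist','w16')
E
```

```text
23.25 [ 0.61320623 -0.24054656  0.06830502] [-15.4664418   -0.05656739   8.80702553]
0.0 [-0.02, -0.09, 0.03, -0.05, 0.2, 0.02]
[-0.00752819  2.43441354  0.02772302]
```

View pics/c16t.png

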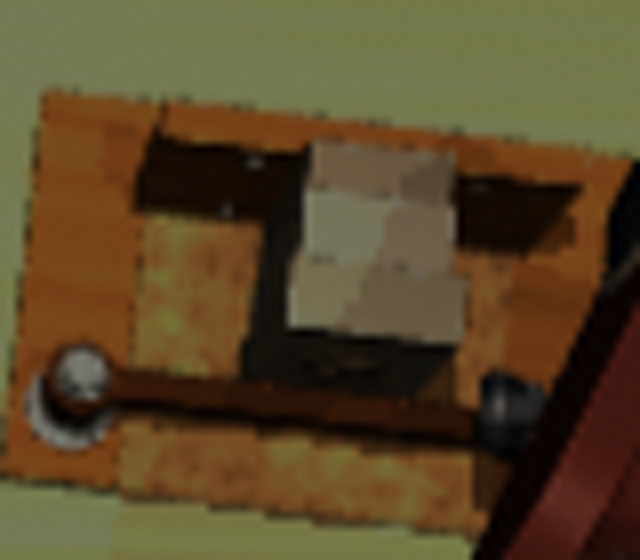

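View pics/c16s.png

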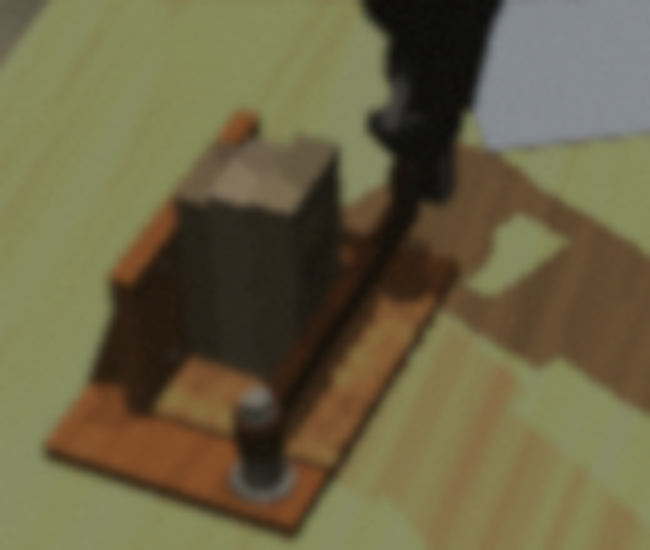

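View pics/w16.png

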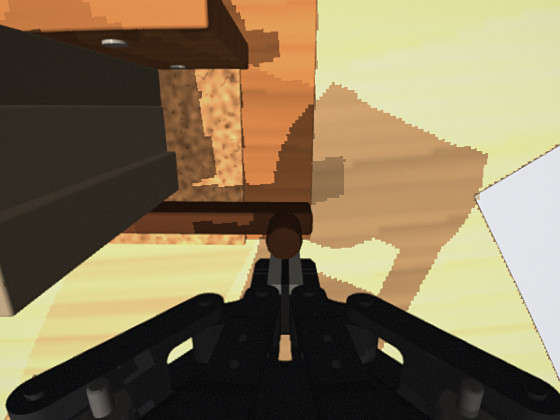

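>>> apply_moves --pt "0.15 0 0 0 0 0" --pt "0.3 0 0 0 0 0" --pt "0.35 0 0 0 0 0" --pt "0.4 0 0 0 0 0" --pt "0.4 0 0 0 0 0" --pt "0.4 0 0 0 0 0"

```text
t: 24.0
tool_pos: [0.6132, -0.2406, 0.0684]
tool_rot: [-3.132, 0.133, 0.043]
contact_force: [-19.1, 0.3, 11.3]
opening: 0.0
```

```bash
python3 - <<'E'
from ik import *
from fit import px
snap('side','s17');crop('s17',205,105,285,185,7,'c17s')
T=load('t16');a=lambda p:px(290,120,8,p)
def inr(P):
    c,s=np.cos(RA),np.sin(RA);d=P-np.r_[RK,0];return np.round([c*d[0]+s*d[1],-s*d[0]+c*d[1],d[2]],4)
for n,u,z in [('barL',(125,370),.062),('barM',(300,388),.062),('barR',(475,407),.062),('mFL',(288,328),.146),('mFR',(463,343),.146),('mBL',(297,262),.146),('nBL',(306,192),.14),('nFR',(455,280),.14),('plate',(200,210),.016)]: print(n,inr(atz(T,a(u),z)))
E
```

```text
barL [-0.0013  0.0746  0.062 ]
barM [-0.0006  0.0112  0.062 ]
barR [-0.0002 -0.0522  0.062 ]
mFL [-0.0005  0.0284  0.146 ]
mFR [ 0.0012 -0.0303  0.146 ]
mBL [0.0223 0.0275 0.146 ]
nBL [0.0484 0.026  0.14  ]
nFR [ 0.024  -0.0268  0.14  ]
plate [0.0741 0.0492 0.016 ]
```

View pics/c17s.png

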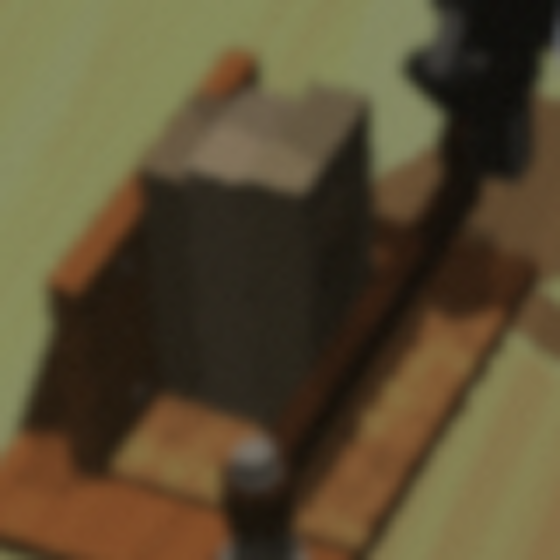

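The row is packed: the bar's inner face reads rack x≈0 along its length, the slab's front is at x≈0, and the push reached 19 N with no further motion. Backing off.

>>> apply_moves --pt "-0.1 0 0 0 0 0" --pt "-0.3 0 0 0 0 0" --pt "-0.8 0 0 0 0 0" --pt "-2 0 0 0 0 0" --pt "-4 0 0 0 0 0" --pt "-6 0 0 0 0 0" --pt "-8 0 -3 0 0 0" --pt "-10 0 -7 0 0 0" --pt "-12 0 -11 0 0 0" --pt "-15 0 -14 0 0 0" --pt "-18 0 -14 0 0 0" --pt "-18 0 -14 0 0 0"

```text
t: 25.25
tool_pos: [0.4359, -0.2262, 0.2146]
tool_rot: [-3.133, 0.135, 0.04]
contact_force: [-0.2, 0.2, -0.2]
opening: -0.0002
```

```bash
python3 - <<'E'
from ik import *
p,R,o=cur();print(o['t'],p,o['contact_force'])
snap('side','s18');crop('s18',195,95,315,195,6,'c18s')
snap('top','t18');crop('t18',280,115,380,195,7.5,'c18t');snap('wrist','w18')
E
```

```text
25.25 [ 0.43593703 -0.2261791   0.21460648] [-0.18436968  0.21765764 -0.1938352 ]
```

View pics/c18s.png

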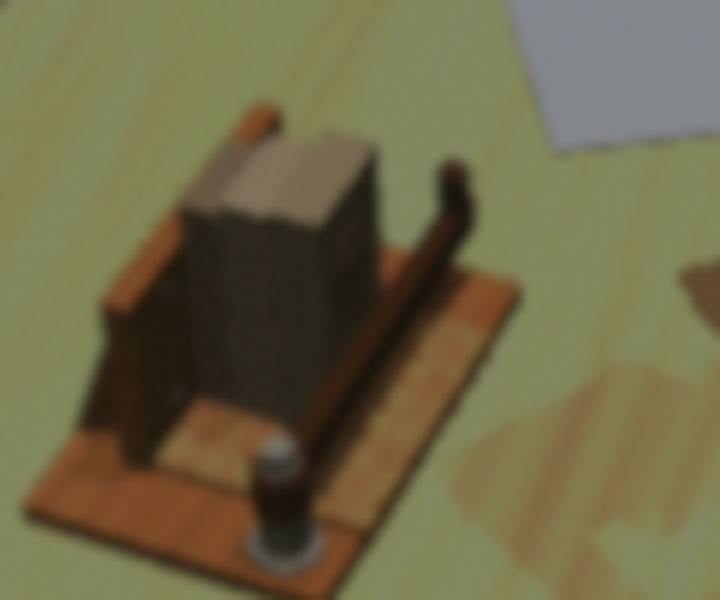

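View pics/c18t.png

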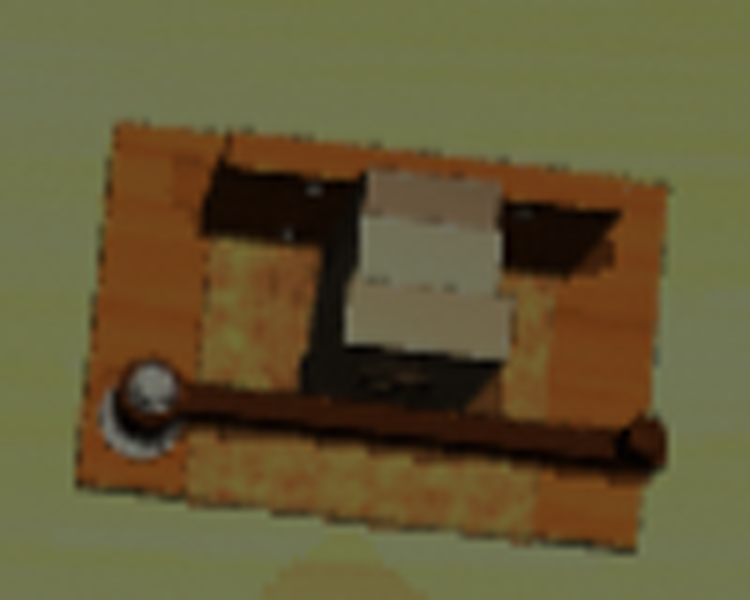

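View pics/w18.png

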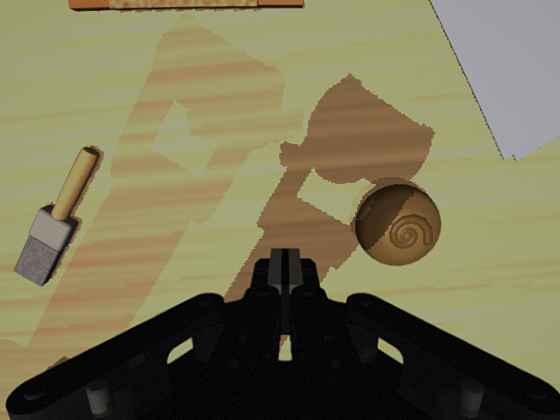

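```bash
python3 - <<'E'
from ik import *
from fit import px
T=load('t18');S=load('s18');a=lambda p:px(280,115,7.5,p);b=lambda p:px(195,95,6,p)
def inr(P):
    c,s=np.cos(RA),np.sin(RA);d=P-np.r_[RK,0];return np.round([c*d[0]+s*d[1],-s*d[0]+c*d[1],d[2]],4)
for n,u,z in [('knob',(645,437),.086),('barin1',(190,385),.062),('barin2',(615,428),.062),('mFL',(346,343),.146),('mFR',(508,358),.146),('mBR',(512,295),.146),('nBR',(502,222),.14),('rBL',(366,170),.132)]: print(n,inr(atz(T,a(u),z)))
for n,u,z in [('knob',(455,165),.086),('mFR',(378,150),.146),('mFL',(322,225),.146),('mBL',(272,215),.146)]: print('s',n,inr(atz(S,b(u),z)))
# view pose: camera looking at row from -y side, tool tilted
p,R,o=cur()
W=load('w18');c,d=ray(W,(280,210));print('cam in tool',R.T@(c-p),'dir',R.T@d)
for yo,zz,al in [(-.30,.14,50),(-.25,.2,40),(-.28,.12,60)]:
    pass
E
```

```text
knob [-0.0073 -0.0951  0.086 ]
barin1 [-0.0016  0.0754  0.062 ]
barin2 [ 0.0005 -0.0889  0.062 ]
mFL [0.0002 0.0281 0.146 ]
mFR [ 0.0015 -0.0299  0.146 ]
mBR [ 0.0246 -0.0293  0.146 ]
nBR [ 0.0526 -0.0244  0.14  ]
rBL [0.0686 0.0252 0.132 ]
s knob [-0.0056 -0.0988  0.086 ]
s mFR [-0.0008 -0.0267  0.146 ]
s mFL [0.0002 0.0275 0.146 ]
s mBL [0.0221 0.0298 0.146 ]
cam in tool [ 7.13844439e-02  8.88816401e-05 -1.43151897e-01] dir [-0.28547575 -0.0146261   0.95827432]
```

```bash
python3 - <<'E'
from ik import *
p,R,o=cur()
Rt=downR(RA-np.pi/2)@Ro.from_rotvec([np.radians(45),0,0]).as_matrix()
t=rackP(-.04,-.16,.17);q,e=ik(t,Rt,o['q']);print(o['q'].round(2),q.round(2),e,row(t,Rt))
E
```

```text
[-0.62 -0.24  1.92 -0.01  1.49  1.03] [-0.81  0.47  1.36  0.58  1.84  0.85] 2.1087163113280392e-14 [16.19, 6.28, 3.79, 8.93, 0.31, -0.1]
```

>>> apply_moves --pt "0 3 0 1 0 0" --pt "2 6 0 2.5 0 0" --pt "5 6.3 0 4 0.1 0" --pt "9 6.3 1 5.5 0.2 0" --pt "13 6.3 2 7 0.3 -0.1" --pt "16 6.3 3 8.5 0.3 -0.1" --pt "16 6.3 3.8 9 0.3 -0.1" --pt "16 6.3 3.8 9 0.3 -0.1"

```text
t: 26.2
tool_pos: [0.5896, -0.3016, 0.1641]
tool_rot: [-2.343, 0.106, -0.033]
contact_force: [-0.5, 0.7, -0.2]
opening: 0.0001
```

```bash
python3 - <<'E'
from h import *
snap('wrist','w19');print(ctrl.get_obs()['t'],ctrl.get_obs()['contact_force'])
E
```

```text
26.25 [-0.02645214 -0.18343868  0.81060577]
```

View pics/w19.png

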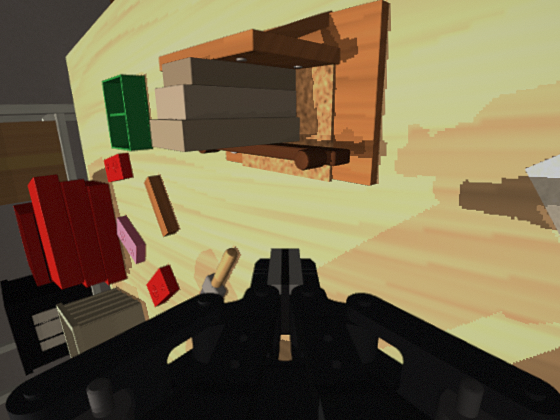

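```bash
python3 - <<'E'
from h import *
crop('w19',140,30,360,180,3.6,'c19')
E
```

```text
(no output)
```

View pics/c19.png

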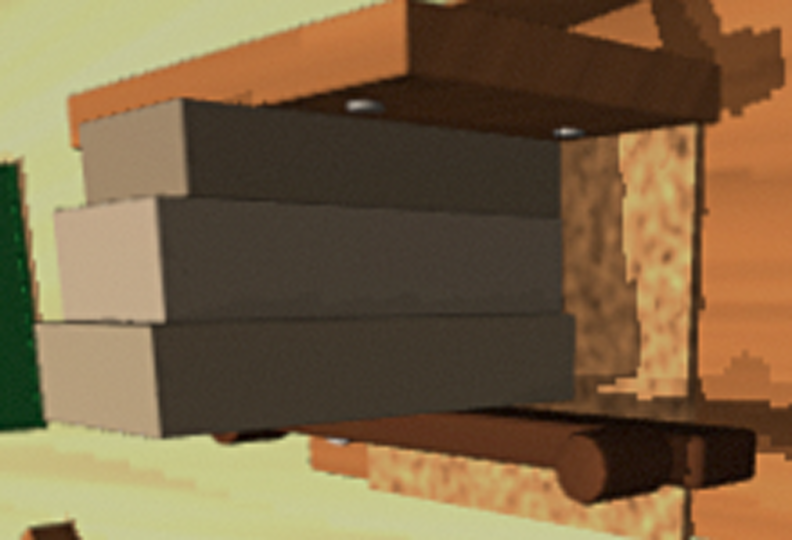

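The wrist view of the row's side (crop of (140–360, 30–180)) shows the three slabs face to face without visible gaps, parallel to the end plate, with the keeper bar against the front slab. The arm touches nothing, so I'm handing in.

```bash
python3 - <<'E'
from h import *
print(ctrl.finish_job())
E
```

```text
the job is handed in; nothing more can be done
None
```

The slab is standing in the rack, the keeper bar is closed on it, and the job was handed in at about 26 s of the 72 s allowed. No verdict is reported on hand-in.

**What I did:** I gripped the slab by its long sides and lifted it off the lath. I lowered it upright in front of the row until it touched down with about 8 N, and let go. It stood alone and square. I then swung the keeper bar in by its knob and pressed to 19 N until it stopped moving, and backed the arm away.

**Last checks:**
- **Keeper bar:** the top view puts its angle at about -0.01 rad, within the limit.
- **Slab:** its front face is at rack x about 0 to 1 mm, so its centre is at about 12–13 mm, centred across the row.
- **Row:** a side view from the wrist camera shows all three slabs upright and face to face, with no visible gap back to the end plate. The contact force between slabs cannot be read directly, so tightness rests on this view and the push stalling.
- **Other things:** the brush and the fossil stone looked unmoved, judged by eye only. I did not measure the tray at the end.

**Disagreements:** the wrist camera read about 2 mm off the tool model at the grasp, within its stated calibration. No check failed.

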